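# Weigh up a fastener kit on the bench scale

## Task

Weigh up and close the fastener kit: with the empty tub standing on the scale, press the tare key until you feel about 6 newtons (firm, never a jab), then tip the nuts out of the steel cup into the tub, drop in every bolt lying on the bench, and press the record key the same way to take the weight. Then put the lid squarely and fully down on the tub, with the empty cup left standing upright on the bench. Do not touch the power key between the two, and leave the screwdriver behind the scale where it lies.

Things in the scene. Friction and masses are not known exactly. Their poses are not given: they have to be found in the camera images.
- scale: bench parts scale, fixed, grey housing 262 x 226 x 58 mm; origin under its middle, on the bench; its -x side is the front, with a black key panel that slopes 0.21 rad (12 deg) down to the front; behind it the steel platform, 176 (x) x 216 (y) mm, top face 58 mm above the bench, centre 45 mm behind (+x of) the origin
- tare_key: tare key, marked with a ring, the LEFT one (seen from the robot) of three grey membrane keys (26 x 32 mm each, 66 mm apart along the scale's y) in a row along the front of the panel; origin in the middle of its face, about 38 mm above the bench, z is the panel's normal; gives 2 mm, springy at 4 N per mm, then rigid; it registers while the fingers press it with over 4 N
- record_key: record key, marked with a rectangle, the RIGHT one of the three keys; otherwise the same
- power_key: power key, marked with one bar, the MIDDLE key of the three: pressing it (over 2 N) loses the reading
- tub: open grey kit tub, loose on the platform, outside 116 (its x) x 136 (its y) x 74 mm high, walls and floor 4 mm, mass 0.3 kg; origin under its middle, z up
- lid_grip (a point): centre of the black grip bar on top of the tub's lid; bar 14 mm thick (x), 64 mm long (y), from 14 mm below to 10 mm above this point; 28 mm up when the lid lies on the bench on its plug; 92 mm above the tub's origin when the lid is seated
- lid: the tub's grey lid, 120 (x) x 140 (y) x 4 mm flange over a plug 10 mm deep that enters the tub with 2.5 mm play a side (its foot is 3 mm smaller a side); 0.12 kg; origin under the middle of the plug, 28 mm under the grip's centre; x and y lie along the tub's x and y when fitted, either way round
- cup_mid (a point): flared steel cup that holds the nuts, 73 mm across at the foot, 98 mm at the rim, 60 mm high, wall 3 mm, 0.18 kg; this point is on its axis, half-way up (30 mm); z up, handle on its +y side; smooth: the nuts slide out when it is tilted about 105 to 120 degrees
- cup_handle (a point): centre of the gripped length of the cup's upright black handle, 71 mm out (+y) from the cup's axis and 36 mm above its foot; the bar is 14 mm wide (x), 12 mm deep (y) and runs from 10 to 56 mm above the cup's foot, 16 mm clear of the rim's outside; axes as the cup
- nut_0_mid (a point): middle of a steel hexagon nut, 19 mm across the flats, 22 across the corners, 11 mm thick (along z), 17 g; in the cup at the start; 3 to 5 of the five are present
- nut_1_mid (a point): middle of a steel hexagon nut, 19 mm across the flats, 22 across the corners, 11 mm thick (along z), 17 g; in the cup at the start; 3 to 5 of the five are present
- nut_2_mid (a point): middle of a steel hexagon nut, 19 mm across the flats, 22 across the corners, 11 mm thick (along z), 17 g; in the cup at the start; 3 to 5 of the five are present
- nut_3_mid (a point): middle of a steel hexagon nut, 19 mm across the flats, 22 across the corners, 11 mm thick (along z), 17 g; in the cup at the start; 3 to 5 of the five are present
- nut_4_mid (a point): middle of a steel hexagon nut, 19 mm across the flats, 22 across the corners, 11 mm thick (along z), 17 g; in the cup at the start; 3 to 5 of the five are present
- bolt_0_mid (a point): middle of a steel hexagon bolt lying on the bench, 57 mm long along its z (head at -z, 16 to 19 mm across and 7 mm thick; shank 10 mm thick); this point lies on the shank, 30 mm from the head's outer face; 45 g; 2 to 4 of the four are present
- bolt_1_mid (a point): middle of a steel hexagon bolt lying on the bench, 57 mm long along its z (head at -z, 16 to 19 mm across and 7 mm thick; shank 10 mm thick); this point lies on the shank, 30 mm from the head's outer face; 45 g; 2 to 4 of the four are present
- bolt_2_mid (a point): middle of a steel hexagon bolt lying on the bench, 57 mm long along its z (head at -z, 16 to 19 mm across and 7 mm thick; shank 10 mm thick); this point lies on the shank, 30 mm from the head's outer face; 45 g; 2 to 4 of the four are present
- bolt_3_mid (a point): middle of a steel hexagon bolt lying on the bench, 57 mm long along its z (head at -z, 16 to 19 mm across and 7 mm thick; shank 10 mm thick); this point lies on the shank, 30 mm from the head's outer face; 45 g; 2 to 4 of the four are present
- driver: black screwdriver, 228 mm long, lying behind the scale: leave it alone

How it is judged (in metres and radians):
On the way, in this order (a step that is already met when the one before it is completed fails the run):
1. the tare key is pressed with the empty tub standing free on the scale (contact force between tare_key and the fingers above 4 N and x of tub in the frame of scale between -0.005 and 0.095 m and y of tub in the frame of scale between -0.06 and 0.06 m and z of tub in the frame of scale between 0.054 and 0.062 m and angle between tub's own z axis and vertical below 0.04 rad and contact force between tub and the arm below 0.3 N and contact force between tub and the fingers below 0.3 N and distance between each of nut_0_mid, nut_1_mid, nut_2_mid, nut_3_mid, nut_4_mid, bolt_0_mid, bolt_1_mid, bolt_2_mid, bolt_3_mid and tub above 0.11 m and horizontal distance between lid_grip and tub above 0.12 m), for 0.1 s.
2. the cup is tilted over the tub (angle between cup_mid's own z axis and vertical above 0.7 rad and horizontal distance between cup_mid and tub below 0.15 m and z of cup_mid in the frame of tub above 0.06 m), for 0.1 s.
3. all the nuts and bolts are in the tub (x of nut_0_mid in the frame of tub between -0.054 and 0.054 m and y of nut_0_mid in the frame of tub between -0.064 and 0.064 m and z of nut_0_mid in the frame of tub between 0 and 0.07 m and x of nut_1_mid in the frame of tub between -0.054 and 0.054 m and y of nut_1_mid in the frame of tub between -0.064 and 0.064 m and z of nut_1_mid in the frame of tub between 0 and 0.07 m and x of nut_2_mid in the frame of tub between -0.054 and 0.054 m and y of nut_2_mid in the frame of tub between -0.064 and 0.064 m and z of nut_2_mid in the frame of tub between 0 and 0.07 m and x of nut_3_mid in the frame of tub between -0.054 and 0.054 m and y of nut_3_mid in the frame of tub between -0.064 and 0.064 m and z of nut_3_mid in the frame of tub between 0 and 0.07 m and x of nut_4_mid in the frame of tub between -0.054 and 0.054 m and y of nut_4_mid in the frame of tub between -0.064 and 0.064 m and z of nut_4_mid in the frame of tub between 0 and 0.07 m and x of bolt_0_mid in the frame of tub between -0.054 and 0.054 m and y of bolt_0_mid in the frame of tub between -0.064 and 0.064 m and z of bolt_0_mid in the frame of tub between 0 and 0.07 m and x of bolt_1_mid in the frame of tub between -0.054 and 0.054 m and y of bolt_1_mid in the frame of tub between -0.064 and 0.064 m and z of bolt_1_mid in the frame of tub between 0 and 0.07 m and x of bolt_2_mid in the frame of tub between -0.054 and 0.054 m and y of bolt_2_mid in the frame of tub between -0.064 and 0.064 m and z of bolt_2_mid in the frame of tub between 0 and 0.07 m and x of bolt_3_mid in the frame of tub between -0.054 and 0.054 m and y of bolt_3_mid in the frame of tub between -0.064 and 0.064 m and z of bolt_3_mid in the frame of tub between 0 and 0.07 m), for 0.3 s.
4. the record key is pressed with the loaded, still open tub standing free on the scale (all of step 3 and contact force between record_key and the fingers above 4 N and x of tub in the frame of scale between -0.005 and 0.095 m and y of tub in the frame of scale between -0.06 and 0.06 m and z of tub in the frame of scale between 0.054 and 0.062 m and angle between tub's own z axis and vertical below 0.04 rad and contact force between tub and the arm below 0.3 N and contact force between tub and the fingers below 0.3 N and horizontal distance between lid_grip and tub above 0.12 m), for 0.1 s.
At the end, for the whole second after the job is handed in: every nut and bolt present is inside the tub; the tub stands flat on the platform (within 5 cm of its centre front to back, 6 cm side to side); the lid is down in the tub's mouth with its flange on the rim (within 2.5 mm) and level (0.04 rad); the empty cup stands upright on the bench; all at rest (all of step 3 and x of tub in the frame of scale between -0.005 and 0.095 m and y of tub in the frame of scale between -0.06 and 0.06 m and z of tub in the frame of scale between 0.054 and 0.062 m and angle between tub's own z axis and vertical below 0.04 rad and z of lid_grip in the frame of tub between 0.088 and 0.0945 m and horizontal distance between lid_grip and tub below 0.006 m and angle between the z axis of lid_grip and the z axis of tub, either way round below 0.04 rad and angle between cup_mid's own z axis and vertical below 0.1 rad and height (world z) of cup_mid between 0.024 and 0.036 m and horizontal distance between cup_mid and tub above 0.15 m and linear speed of each of tub, lid below 0.02 m/s); the robot touches nothing.
It fails at once if the power key is pressed (contact force between power_key and the fingers above 2 N).
It fails at once if a key is jabbed with more than 40 N (contact force between any of tare_key, record_key and the fingers above 40 N).
It fails at once if the screwdriver is pushed about (over 4 cm) (distance of driver from where it was at the start of the episode above 0.04 m).
Of nut_0, nut_1, nut_2, nut_3, nut_4 only 3 to 5 are there at a start; the rules pass over those that are not, and their reading is None.
Of bolt_0, bolt_1, bolt_2, bolt_3 only 2 to 4 are there at a start; the rules pass over those that are not, and their reading is None.
At some moment in a run one of bolt_0, bolt_1, bolt_2, bolt_3, lid may be knocked a few centimetres aside while the robot is not near it.
It also fails if it takes over 210 s, if anything falls off the work surface, if the arm or the gripper's body presses on something with over 40 N, if the wrist force passes 120 N, or if a joint passes its speed limit or range.

## Robot

A 6-joint arm with a two-finger parallel gripper is mounted at the origin on a cart in front of the work surface, level with it; the furniture and walls round the work are solid. World frame = base frame: x ahead of the robot, y to its left, z up, the work surface at z = 0. Lengths are in mm, angles in degrees, forces in N, time in s.
With the tool pointing down it reaches from about 300 to 850 mm from the base axis. Payload 5.4 kg.
Tool frame: the origin (TCP) lies midway between the tips of the shut fingers; the grasp point (between the pads) lies 19 mm behind it; z points along the fingers, y is the direction in which the jaws open and shut (so a half turn about z gives the same grasp; the last joint's range is limited). The gripper opens to 85 mm and grips with 20 to 120 N. Pads are 22 mm wide; open, the fingers measure 114 mm over their backs; the gripper's body (76 mm by 85 mm) begins 54 mm behind the grasp point. The pads swing forward as they close: fully open they stand 13 mm farther back than shut.
Start: joints at [56.946, 9.076, 91.501, -0, 79.423, -12.038], TCP at [206.221, 536.73, 231.299] pointing down, gripper open.
Joint ranges: [-166.64, 166.64], [-54.1, 131.32], [10.49, 154.53], [-73.88, 253.88], [9.74, 151.15], [-171.62, 171.62]. Speed limits (degrees/s): [147.25, 147.25, 180, 180, 180, 180].

## Interface

Orientations are given as [roll, pitch, yaw] about the fixed x, y, z axes, in that order (R = Rz(yaw) Ry(pitch) Rx(roll)).
In Python, from station import bot gives the robot as it stands.
- The arm moves only by the tool drive_tool, never from a script. Its argument "targets" is a list of rows, each an object of numbers: "tx", "ty", "tz": the shift along the tool's x, y, z in units of 50 mm (1.0 is 50 mm); "wx", "wy", "wz": the turn, a rotation vector about the tool's x, y, z in units of 6 degrees (1.0 is 6 degrees); "gripper": the finger opening in mm, from 0 to 85.4. In form: [{"tx": .., "ty": .., "tz": .., "wx": .., "wy": .., "wz": .., "gripper": ..}, ...]. A call has 1 to 12 rows; each row shifts and turns the commanded pose from where the row before left it, along the tool's axes as they then stand; what a row does not reach is not made up. A row lasts 1/10 s, in which the tool goes at most 50 mm and 8.59 degrees, less where a joint would pass 70% of its speed; a pose out of reach is approached as far as the arm can. A call is refused whole if a number of a shift passes 1 or a number of a turn 1, either way. A call with a gripper value outside its range is refused whole. The fingers move at their own pace and stop on an object; "squeeze" is the grip in N (left out, the last holds). Time passes only in rows, so rows that do not move let the fingers close. It gives the time, the measured TCP pose, the force and the opening at its end, in the units of the state.
- bot.get_obs(): the state, without advancing time (a new reading comes with each control period).
- bot.read_camera(name): name is "scene" or "top" or "wrist"; returns the picture (400x640x3 uint8, blue, green, red); there is no depth.
- bot.camera_model(name): a dict with "K" (3x3 intrinsics, pixels), "dist" ([k1, k2, p1, p2, k3] as OpenCV has them; the pictures are not rectified), "xyz" and "orientation" of the camera in the world; the wrist camera has in their place "mount" (4x4, takes a point from camera to tool coordinates, whose origin is the TCP and whose axes are the flange's). Camera axes: x right, y down, z forward; pixel columns grow to the right and rows downward; lengths in mm; the calibration is good to about 2 mm. A picture is of the moment at which its call begins: read the wrist's pose just before it. camera_model takes no time and is no camera call.
- bot.finish_job(): hands the job in, once; it reports no verdict.
The state is a dict: "time": time; "joint_pos": joint angles; "joint_vel": joint speeds; "joint_efforts": joint torques, N m; "tool_pos": TCP position; "tool_rot": TCP orientation; "contact_force": force on the tool from outside, world axes, zero at the start; "moment": the same for the moment, N m; "width": finger opening in mm.
Only numpy, scipy, OpenCV 4.12 (cv2) and the standard library are available. Lean on these libraries where they do the work, as an engineer would, in place of code of your own. Each camera call takes 0.05 s, during which the arm holds its last target. There are 200 camera calls.

## Working session

There is one attempt and no reset: what is moved stays moved. The work goes in short steps, Python scripts to look and compute and a tool call to move; the robot and the scene stay as the last step left them, time stands still between calls to the robot, and variables do not carry over. Pictures are saved under pics/ and viewed, about 12 in all and at most 16, crops included, and the job is handed in when it is done.

Besides the shell and the picture viewer there is one more tool, called after "Call:" as name([rows], argument=value, ...), one row to a line, values as JSON. drive_tool: Moves the arm, as the interface text tells. Its arguments: {"type":"object","properties":{"targets":{"type":"array","items":{"type":"object","properties":{"tx":{"type":"number"},"ty":{"type":"number"},"tz":{"type":"number"},"wx":{"type":"number"},"wy":{"type":"number"},"wz":{"type":"number"},"gripper":{"type":"number"}}}},"squeeze":{"type":"number"}},"required":["targets"]}

```bash
ls; mkdir -p pics; cat > h.py <<'E'
import numpy as np, cv2
from scipy.spatial.transform import Rotation as R
from station import bot
def cam(name):
    """picture + (K,dist,Rwc,twc)"""
    o=bot.get_obs(); im=bot.read_camera(name); m=bot.camera_model(name)
    K=np.array(m["K"],float); d=np.array(m["dist"],float)
    if name=="wrist":
        M=np.array(m["mount"],float); Rt=R.from_euler("xyz",o["tool_rot"],degrees=True).as_matrix()
        Rc=Rt@M[:3,:3]; t=Rt@M[:3,3]+np.array(o["tool_pos"])
    else:
        Rc=R.from_euler("xyz",m["orientation"],degrees=True).as_matrix(); t=np.array(m["xyz"],float)
    return im,(K,d,Rc,t)
def ray(c,px,z):
    K,d,Rc,t=c
    u=cv2.undistortPoints(np.array(px,float).reshape(-1,1,2),K,d).reshape(-1,2)
    v=(Rc@np.c_[u,np.ones(len(u))].T).T
    return t+v*((z-t[2])/v[:,2])[:,None]
def proj(c,P):
    K,d,Rc,t=c
    return cv2.projectPoints((np.array(P,float).reshape(-1,3)-t)@Rc,np.zeros(3),np.zeros(3),K,d)[0].reshape(-1,2)
def st():
    o=bot.get_obs(); print({k:np.round(o[k],1).tolist() for k in("time","tool_pos","tool_rot","contact_force","width","joint_pos")})
def delta(dst):
    """shift to world dst in tool axes, units of 50mm"""
    o=bot.get_obs(); Rt=R.from_euler("xyz",o["tool_rot"],degrees=True).as_matrix()
    return Rt.T@(np.array(dst)-o["tool_pos"])/50
E
python3 - <<'E'
from h import *
for n in("top","scene"):
    im,c=cam(n); cv2.imwrite(f"pics/{n}0.png",im); print(n,np.round(c[3]),np.round(c[2],2).tolist(),np.round(c[0]).tolist())
print(bot.camera_model("wrist")); st()
E
```

```text
pics
top [ 391. -132. 1685.] [[-0.03, -0.99, 0.13], [-1.0, 0.03, 0.07], [-0.07, -0.12, -0.99]] [[467.0, 0.0, 313.0], [0.0, 467.0, 210.0], [0.0, 0.0, 1.0]]
scene [   11. -1182.   862.] [[0.9, -0.22, 0.39], [-0.44, -0.47, 0.76], [0.01, -0.86, -0.52]] [[495.0, 0.0, 327.0], [0.0, 495.0, 197.0], [0.0, 0.0, 1.0]]
{'K': array([[318.8314261 ,   0.        , 320.83847517],
       [  0.        , 318.8314261 , 197.73150025],
       [  0.        ,   0.        ,   1.        ]]), 'dist': array([-0.04701282,  0.        ,  0.        ,  0.        ,  0.        ]), 'mount': array([[-1.61651412e-04, -9.66327801e-01, -2.57314116e-01,
         6.40007871e+01],
       [ 9.99999111e-01,  1.84396320e-04, -1.32071479e-03,
         9.37693766e-01],
       [ 1.32369119e-03, -2.57314101e-01,  9.66326912e-01,
        -1.42050322e+02],
       [ 0.00000000e+00,  0.00000000e+00,  0.00000000e+00,
         1.00000000e+00]])}
{'time': 0.1, 'tool_pos': [205.9, 536.3, 230.4], 'tool_rot': [-179.9, -0.0, 159.0], 'contact_force': [0.2, 0.4, -0.3], 'width': 85.3, 'joint_pos': [56.9, 9.1, 91.6, -0.0, 79.4, -12.0]}
```

View pics/top0.png

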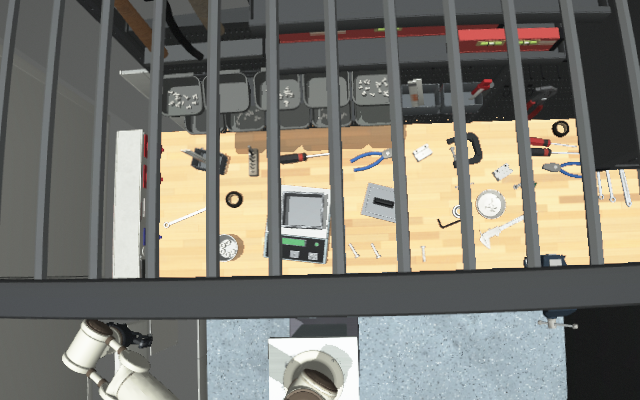

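View pics/scene0.png

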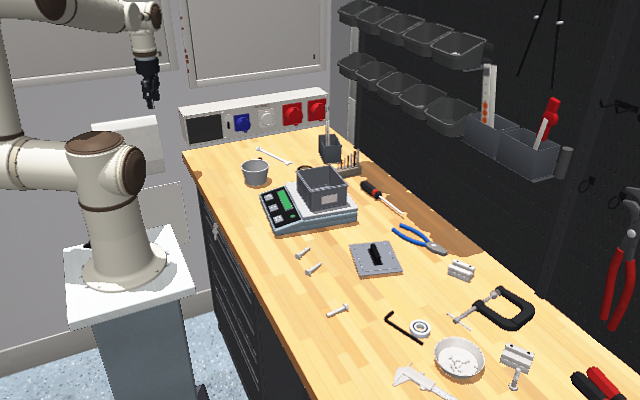

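The top view shows the scale (~300,225) with the tub, the lid at (380,201), the cup at (228,247), bolts at (353,250), (376,250) and (424,252), and a decoy bowl at (490,205). I'll enlarge both views.

```bash
python3 - <<'E'
from h import *
a=cv2.imread("pics/top0.png")[165:275,190:450]; b=cv2.imread("pics/scene0.png")[140:400,170:560]
a=cv2.resize(a,(780,330),interpolation=cv2.INTER_CUBIC); cv2.imwrite("pics/c1.png",a)
cv2.imwrite("pics/c2.png",cv2.resize(b,None,fx=2,fy=2,interpolation=cv2.INTER_CUBIC))
im,c=cam("top")
for n,p,z in [("cup",(228,247),30),("lid grip",(382,203),28),("b1",(353,250),5),("b2",(376,250),5),("b3",(424,252),5),("decoy?",(517,185),5),("tub",(305,208),132)]: print(n,ray(c,p,z).round())
E
```

```text
cup [[476. 293.  30.]]
lid grip [[ 617. -265.   28.]]
b1 [[ 454. -156.    5.]]
b2 [[ 451. -238.    5.]]
b3 [[ 439. -408.    5.]]
decoy? [[ 668. -759.    5.]]
tub [[595.   2. 132.]]
```

View pics/c1.png

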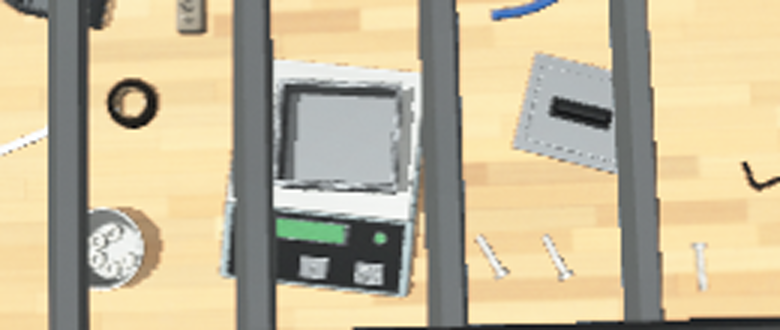

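View pics/c2.png

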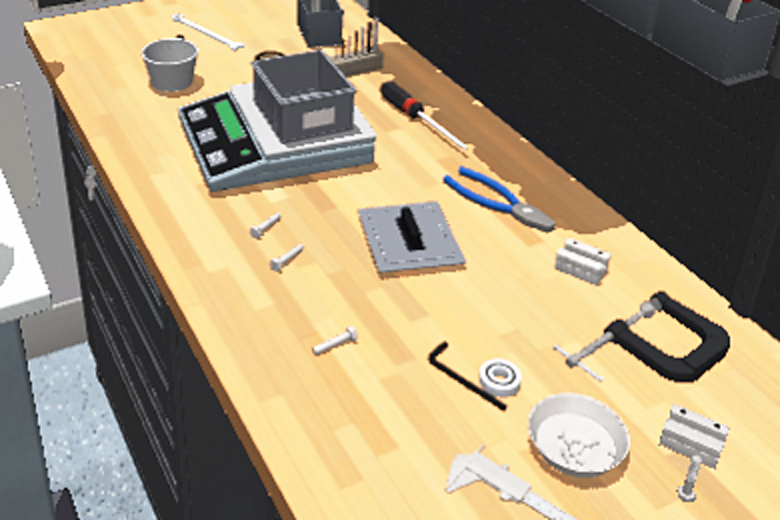

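Three bolts are visible, with heads at the front, front and back. The shape by the far-right block is about 1.0 m from the base, so it is out of reach and not part of the kit. The cup handle is behind the cup, roughly +y. I'll move above the scale for a wrist look.

Call:
drive_tool([
  {"wz": -0.9,"tz": -0.6},
  {"wz": -0.9,"tz": -0.6},
  {"wz": -0.9,"tz": -0.6},
  {"wz": -0.8,"tz": -0.6},
])

```text
invalid input at $.targets[0]: expected keys tx, ty, tz, wx, wy, wz, gripper
```

Call:
drive_tool([
  {"tx": -0.46,"ty": -0.85},
  {"tx": -0.46,"ty": -0.85},
  {"tx": -0.46,"ty": -0.85},
  {"tx": -0.46,"ty": -0.85},
  {"tx": -0.46,"ty": -0.85},
  {"tx": -0.46,"ty": -0.85},
  {"tx": -0.46,"ty": -0.85},
  {"tx": -0.46,"ty": -0.85},
  {"tx": -0.46,"ty": -0.85},
  {"tx": -0.46,"ty": -0.85},
  {"tx": -0.46,"ty": -0.85},
  {"tx": -0.46,"ty": -0.85},
])

```text
invalid input at $.targets[0]: expected keys tx, ty, tz, wx, wy, wz, gripper
```

```bash
python3 - <<'E'
from h import *
st()
im,c=cam("wrist"); im=cv2.rotate(im,cv2.ROTATE_180) if 0 else im
cv2.imwrite("pics/w1.png",im); np.savez("w1.npz",*c)
E
```

```text
{'time': 0.2, 'tool_pos': [206.0, 536.3, 230.5], 'tool_rot': [-179.9, -0.0, 159.0], 'contact_force': [-0.3, 0.2, -0.2], 'width': 85.3, 'joint_pos': [56.9, 9.1, 91.6, 0.0, 79.4, -12.0]}
```

View pics/w1.png

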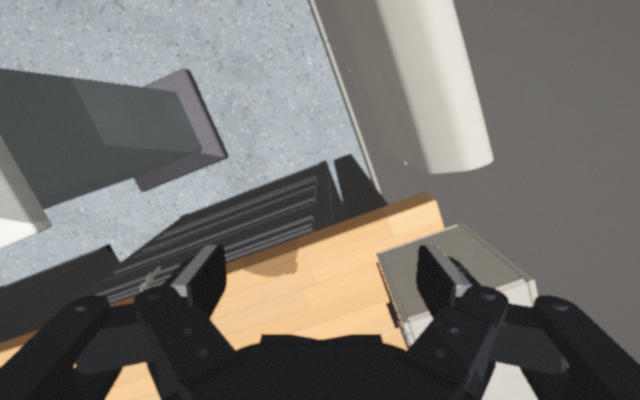

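Each row needs all seven keys, so both moves were refused. That picture shows only the bench's left end. I'll repeat the move.

Call:
drive_tool([
  {"tx": 0,"ty": 0,"tz": -0.6,"wx": 0,"wy": 0,"wz": -0.9,"gripper": 85},
  {"tx": 0,"ty": 0,"tz": -0.6,"wx": 0,"wy": 0,"wz": -0.9,"gripper": 85},
  {"tx": 0,"ty": 0,"tz": -0.6,"wx": 0,"wy": 0,"wz": -0.9,"gripper": 85},
  {"tx": 0,"ty": 0,"tz": -0.6,"wx": 0,"wy": 0,"wz": -0.8,"gripper": 85},
])

```text
time: 0.6
tool_pos: [206.1, 536.5, 352.2]
tool_rot: [-180.0, -0.0, -179.8]
contact_force: [0.1, -0.5, -0.5]
width: 84.6
```

Call:
drive_tool([
  {"tx": -0.46,"ty": -0.85,"tz": 0,"wx": 0,"wy": 0,"wz": 0,"gripper": 85},
  {"tx": -0.46,"ty": -0.85,"tz": 0,"wx": 0,"wy": 0,"wz": 0,"gripper": 85},
  {"tx": -0.46,"ty": -0.85,"tz": 0,"wx": 0,"wy": 0,"wz": 0,"gripper": 85},
  {"tx": -0.46,"ty": -0.85,"tz": 0,"wx": 0,"wy": 0,"wz": 0,"gripper": 85},
  {"tx": -0.46,"ty": -0.85,"tz": 0,"wx": 0,"wy": 0,"wz": 0,"gripper": 85},
  {"tx": -0.46,"ty": -0.85,"tz": 0,"wx": 0,"wy": 0,"wz": 0,"gripper": 85},
  {"tx": -0.46,"ty": -0.85,"tz": 0,"wx": 0,"wy": 0,"wz": 0,"gripper": 85},
  {"tx": -0.46,"ty": -0.85,"tz": 0,"wx": 0,"wy": 0,"wz": 0,"gripper": 85},
  {"tx": -0.46,"ty": -0.85,"tz": 0,"wx": 0,"wy": 0,"wz": 0,"gripper": 85},
  {"tx": -0.46,"ty": -0.85,"tz": 0,"wx": 0,"wy": 0,"wz": 0,"gripper": 85},
  {"tx": -0.46,"ty": -0.85,"tz": 0,"wx": 0,"wy": 0,"wz": 0,"gripper": 85},
  {"tx": 0,"ty": 0,"tz": 0,"wx": 0,"wy": 0,"wz": 0,"gripper": 0},
])

```text
time: 1.8
tool_pos: [460.6, 64.6, 350.5]
tool_rot: [-179.9, -0.1, 179.6]
contact_force: [-1.3, 0.8, -0.1]
width: 72.8
```

```bash
python3 - <<'E'
from h import *
st()
im,c=cam("wrist")
cv2.imwrite("pics/w2.png",im); np.savez("w2.npz",*c)
E
```

```text
{'time': 1.8, 'tool_pos': [460.6, 64.6, 350.5], 'tool_rot': [-179.9, -0.1, 179.6], 'contact_force': [-1.3, 0.8, -0.1], 'width': 72.8, 'joint_pos': [-6.9, -10.6, 97.7, -0.1, 93.0, -96.5]}
```

View pics/w2.png

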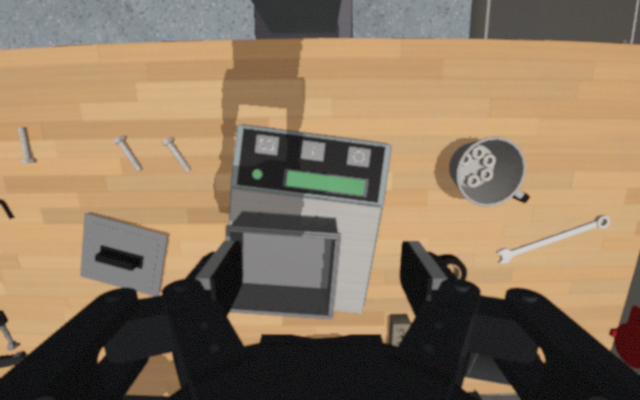

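The view is good. Image right is +y and up is −x. The keys are at (359,156) tare with ring, (313,150) power and (267,145) record. The cup rim is at (487,170), holding five or so nuts, with its handle at (522,197). The bolts run (168,141)–(187,168), (121,140)–(140,167) and (28,160)–(24,128). The lid grip is at (120,258).

```bash
python3 - <<'E'
from h import *
f=np.load("w2.npz"); c=[f[k] for k in f]
def p(n,pts,z): print(n,ray(c,pts,z)[:,:2].round(1).tolist())
p("keys",[(359,156),(313,150),(267,145)],38)
k=ray(c,[(359,156),(267,145)],38); d=k[0]-k[1]; print("len",np.hypot(*d[:2]),"yaw",np.degrees(np.arctan2(-d[0],d[1])))
p("cup rim",[(487,169)],60); p("cup foot",[(480,170)],3); p("handle top",[(523,197)],56)
for n,a,b in(("b1",(166,139),(188,169)),("b2",(119,138),(141,168)),("b3",(28,162),(24,128))):
    q=ray(c,[a,b],7); print(n,q[:,:2].round().tolist(),np.hypot(*(q[1]-q[0])[:2]).round(),"ang",np.degrees(np.arctan2(*(q[1]-q[0])[1::-1])).round())
p("lid corners",[(87,213),(168,235),(160,293),(80,273)],14); p("grip top ends",[(97,257),(143,263)],38)
p("tub rim outer",[(228,234),(340,236),(334,318)],132)
p("scale back right",[(363,313),(383,204)],58)
im=cv2.imread("pics/w2.png")
a=cv2.resize(im[110:330,210:410],None,fx=2.7,fy=2.7,interpolation=cv2.INTER_CUBIC)
b=cv2.resize(im[120:220,430:550],None,fx=2.16,fy=2.16,interpolation=cv2.INTER_CUBIC)
C=np.zeros((594,800,3),np.uint8); C[:a.shape[0],:a.shape[1]]=a; C[:b.shape[0],540:540+b.shape[1]]=b
cv2.imwrite("pics/c3.png",C)
E
```

```text
keys [[456.1, 118.5], [447.2, 53.0], [439.5, -12.1]]
len 131.69840672892994 yaw -7.238700891370863
cup rim [[471.9, 294.5]]
cup foot [[483.3, 313.6]]
handle top [[513.5, 355.1]]
b1 [[431.0, -172.0], [478.0, -143.0]] 55.0 ang 32.0
b2 [[429.0, -246.0], [476.0, -217.0]] 55.0 ang 31.0
b3 [[463.0, -405.0], [410.0, -400.0]] 54.0 ang 174.0
lid corners [[546.7, -315.6], [584.6, -185.2], [691.4, -214.5], [654.6, -351.2]]
grip top ends [[612.9, -295.0], [622.9, -220.2]]
tub rim outer [[537.2, -48.9], [540.5, 86.9], [655.5, 80.1]]
scale back right [[699.8, 128.5], [521.9, 151.9]]
```

View pics/c3.png

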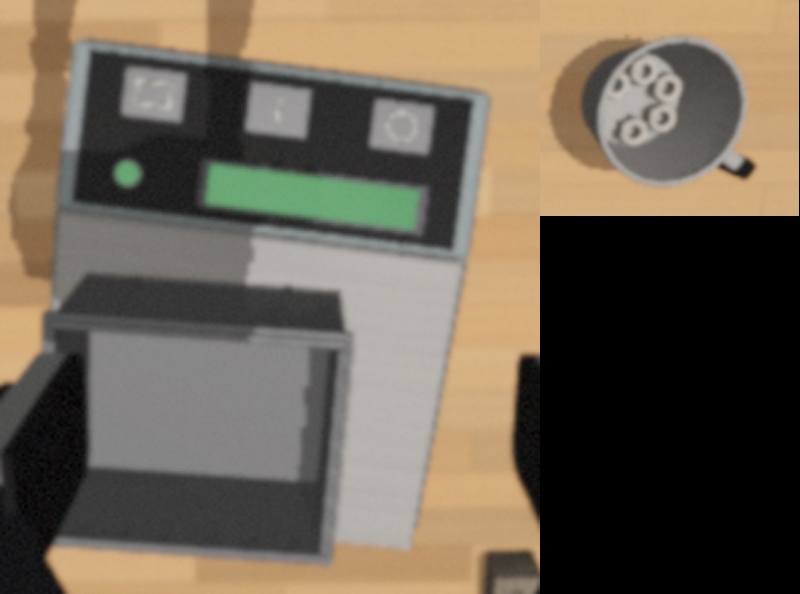

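Five nuts are in the cup. The tub's rim corners in full-image pixels are FL (226.7,226), FR (340.4,234) and BR (333,317.5).

```bash
python3 - <<'E'
from h import *
f=np.load("w2.npz"); c=[f[k] for k in f]
q=ray(c,[(226.7,226),(340.4,234),(333,317.5)],132)[:,:2]; print(q.round(1).tolist(),(q[0]+q[2])/2)
d=q[1]-q[0];e=q[2]-q[1];print(np.hypot(*d),np.degrees(np.arctan2(-d[0],d[1])),np.hypot(*e),np.degrees(np.arctan2(e[1],e[0])))
print("tare dst",delta([456,118.5,42]), "handle", ray(c,[(523,196)],56))
# scale origin from keys/back corner
y=np.radians(-7.4);u=np.array([np.cos(y),np.sin(y)]);v=np.array([-u[1],u[0]])
br=ray(c,[(211/1,110)],58)
# platform right edge: back(410/2.7+210,547/2.7+110)
g=ray(c,[(410/2.7+210,547/2.7+110),(463/2.7+210,262/2.7+110)],58)[:,:2]; print(g, g[0]-133*u-108*v, np.degrees(np.arctan2(*(g[0]-g[1])[::-1])))
for n,a in(("tub",(q[0]+q[2])/2),("tare",np.array([456,118.5])),("rec",np.array([439.5,-12]))): o=g[0]-133*u-108*v; print(n,(a-o)@u,(a-o)@v)
E
```

```text
[[526.9, -49.6], [537.9, 87.3], [654.7, 78.7]] [590.83536762  14.56280333]
137.38581403509204 -4.588889398445483 117.14463099825383 -4.197741707761584
tare dst [0.0693617  1.02915834 6.17418016] handle [[511.99382411 354.86556615  56.        ]]
[[699.07406744 126.69482645]
 [526.34471701 149.87884247]] [553.27187841  36.72415526] -7.644644522769421
tub 40.1049135485284 -17.138761627512928
tare -106.99408544110285 68.56655739917504
rec -106.5488342670519 -62.97165663534805
```

Call:
drive_tool([
  {"tx": 0.04,"ty": 0.18,"tz": 0.73,"wx": 0,"wy": 0,"wz": 0,"gripper": 0},
  {"tx": 0.04,"ty": 0.18,"tz": 0.73,"wx": 0,"wy": 0,"wz": 0,"gripper": 0},
  {"tx": 0.04,"ty": 0.18,"tz": 0.73,"wx": 0,"wy": 0,"wz": 0,"gripper": 0},
  {"tx": 0.04,"ty": 0.18,"tz": 0.73,"wx": 0,"wy": 0,"wz": 0,"gripper": 0},
  {"tx": 0.04,"ty": 0.18,"tz": 0.73,"wx": 0,"wy": 0,"wz": 0,"gripper": 0},
  {"tx": 0.04,"ty": 0.18,"tz": 0.73,"wx": 0,"wy": 0,"wz": 0,"gripper": 0},
  {"tx": 0,"ty": 0,"tz": 0,"wx": 0,"wy": 0,"wz": 0.6,"gripper": 0},
  {"tx": 0,"ty": 0,"tz": 0,"wx": 0,"wy": 0,"wz": 0.6,"gripper": 0},
  {"tx": 0,"ty": 0,"tz": 0,"wx": 0,"wy": -1,"wz": 0,"gripper": 0},
  {"tx": 0,"ty": 0,"tz": 0,"wx": 0,"wy": -1,"wz": 0,"gripper": 0},
  {"tx": 0,"ty": 0,"tz": 0,"wx": 0,"wy": 0,"wz": 0,"gripper": 0},
  {"tx": 0,"ty": 0,"tz": 0,"wx": 0,"wy": 0,"wz": 0,"gripper": 0},
])

```text
time: 3.05
tool_pos: [446.6, 124.1, 132.6]
tool_rot: [180.0, 11.9, 172.9]
contact_force: [0.7, -0.5, 0.6]
width: -0.6
```

```bash
python3 - <<'E'
from h import *
st(); o=bot.get_obs(); Rt=R.from_euler("xyz",o["tool_rot"],degrees=True).as_matrix()
k=np.array([456,118.5,38]); print("above key",delta(k-20*Rt[:,2])); print(Rt[:,2])
E
```

```text
{'time': 3.0, 'tool_pos': [446.6, 124.1, 132.6], 'tool_rot': [180.0, 11.9, 172.9], 'contact_force': [0.7, -0.5, 0.6], 'width': -0.6, 'joint_pos': [1.8, -10.8, 123.6, -2.2, 55.4, -80.0]}
above key [ 0.19546578 -0.08874797  1.49308208]
[ 0.20518896 -0.02527136 -0.97839606]
```

Call:
drive_tool([
  {"tx": 0.05,"ty": -0.02,"tz": 0.37,"wx": 0,"wy": 0,"wz": 0,"gripper": 0},
  {"tx": 0.05,"ty": -0.02,"tz": 0.37,"wx": 0,"wy": 0,"wz": 0,"gripper": 0},
  {"tx": 0.05,"ty": -0.02,"tz": 0.37,"wx": 0,"wy": 0,"wz": 0,"gripper": 0},
  {"tx": 0.05,"ty": -0.02,"tz": 0.37,"wx": 0,"wy": 0,"wz": 0,"gripper": 0},
  {"tx": 0,"ty": 0,"tz": 0.1,"wx": 0,"wy": 0,"wz": 0,"gripper": 0},
  {"tx": 0,"ty": 0,"tz": 0.1,"wx": 0,"wy": 0,"wz": 0,"gripper": 0},
  {"tx": 0,"ty": 0,"tz": 0.1,"wx": 0,"wy": 0,"wz": 0,"gripper": 0},
  {"tx": 0,"ty": 0,"tz": 0,"wx": 0,"wy": 0,"wz": 0,"gripper": 0},
])

```text
time: 3.85
tool_pos: [455.7, 118.1, 43.3]
tool_rot: [180.0, 12.0, 172.8]
contact_force: [-0.6, 0.0, -0.5]
width: 0.1
```

Call:
drive_tool([
  {"tx": 0,"ty": 0,"tz": 0.03,"wx": 0,"wy": 0,"wz": 0,"gripper": 0},
  {"tx": 0,"ty": 0,"tz": 0.03,"wx": 0,"wy": 0,"wz": 0,"gripper": 0},
  {"tx": 0,"ty": 0,"tz": 0,"wx": 0,"wy": 0,"wz": 0,"gripper": 0},
])

```text
time: 4.15
tool_pos: [456.0, 118.0, 40.4]
tool_rot: [180.0, 12.0, 172.8]
contact_force: [-0.5, 0.8, 0.0]
width: 0.1
```

Call:
drive_tool([
  {"tx": 0,"ty": 0,"tz": 0.02,"wx": 0,"wy": 0,"wz": 0,"gripper": 0},
  {"tx": 0,"ty": 0,"tz": 0.02,"wx": 0,"wy": 0,"wz": 0,"gripper": 0},
  {"tx": 0,"ty": 0,"tz": 0,"wx": 0,"wy": 0,"wz": 0,"gripper": 0},
])

```text
time: 4.45
tool_pos: [456.4, 118.0, 38.3]
tool_rot: [180.0, 12.0, 172.8]
contact_force: [0.2, 0.5, 1.1]
width: 0.1
```

Call:
drive_tool([
  {"tx": 0,"ty": 0,"tz": 0.02,"wx": 0,"wy": 0,"wz": 0,"gripper": 0},
  {"tx": 0,"ty": 0,"tz": 0,"wx": 0,"wy": 0,"wz": 0,"gripper": 0},
])

```text
time: 4.65
tool_pos: [456.6, 117.9, 37.5]
tool_rot: [-180.0, 12.0, 172.8]
contact_force: [-1.0, -1.3, 3.5]
width: 0.1
```

Call:
drive_tool([
  {"tx": 0,"ty": 0,"tz": 0.015,"wx": 0,"wy": 0,"wz": 0,"gripper": 0},
  {"tx": 0,"ty": 0,"tz": 0,"wx": 0,"wy": 0,"wz": 0,"gripper": 0},
  {"tx": 0,"ty": 0,"tz": 0,"wx": 0,"wy": 0,"wz": 0,"gripper": 0},
])

```text
time: 4.95
tool_pos: [456.7, 117.9, 36.8]
tool_rot: [-180.0, 12.0, 172.8]
contact_force: [-2.9, 0.1, 6.2]
width: -0.1
```

Call:
drive_tool([
  {"tx": 0,"ty": 0,"tz": 0,"wx": 0,"wy": 0,"wz": 0,"gripper": 0},
  {"tx": 0,"ty": 0,"tz": 0,"wx": 0,"wy": 0,"wz": 0,"gripper": 0},
  {"tx": 0,"ty": 0,"tz": -0.1,"wx": 0,"wy": 0,"wz": 0,"gripper": 0},
  {"tx": 0,"ty": 0,"tz": -0.5,"wx": 0,"wy": 0,"wz": 0,"gripper": 0},
  {"tx": 0,"ty": 0,"tz": -0.9,"wx": 0,"wy": 0,"wz": 0,"gripper": 0},
  {"tx": 0,"ty": 0,"tz": -0.9,"wx": 0,"wy": 0,"wz": 0,"gripper": 0},
  {"tx": 0,"ty": 0,"tz": -0.9,"wx": 0,"wy": 0,"wz": 0,"gripper": 0},
  {"tx": 0,"ty": 0,"tz": 0,"wx": 0,"wy": 1,"wz": 0,"gripper": 85},
  {"tx": 0,"ty": 0,"tz": 0,"wx": 0,"wy": 1,"wz": 0,"gripper": 85},
])

```text
time: 5.85
tool_pos: [423.6, 122.6, 201.7]
tool_rot: [179.9, 0.2, 172.8]
contact_force: [0.4, 0.4, -0.9]
width: 28.2
```

```bash
python3 - <<'E'
from h import *
st()
D=[([56.946,9.076,91.501,0,79.423,-12.038],None,[206.221,536.73,231.299]),([-6.9,-10.6,97.7,-.1,93,-96.5],[-179.9,-.1,179.6],[460.6,64.6,350.5]),([1.8,-10.8,123.6,-2.2,55.4,-80],[180,11.9,172.9],[446.6,124.1,132.6])]
D[0]=(D[0][0],[180,0,159],D[0][2])
for s in(1,-1):
  Cs=[]
  for j,r,p in D:
    j=np.array(j); M=R.from_euler("ZYZYZ",[j[0],j[1]+j[2],s*j[3],j[4],j[5]],degrees=True)
    Cs.append(M.inv()*R.from_euler("xyz",r,degrees=True))
  print(s,[np.round(C.as_euler("xyz",degrees=True),1) for C in Cs])
E
```

```text
{'time': 5.8, 'tool_pos': [423.6, 122.6, 201.7], 'tool_rot': [179.9, 0.2, 172.8], 'contact_force': [0.4, 0.4, -0.9], 'width': 28.2, 'joint_pos': [0.3, -10.4, 114.2, 0.0, 75.9, -82.5]}Traceback (most recent call last):
  File "<stdin>", line 8, in <module>
  File "scipy/spatial/transform/_rotation.pyx", line 1413, in scipy.spatial.transform._rotation.Rotation.from_euler
ValueError: Expected axis specification to be a non-empty string of upto 3 characters, got ZYZYZ
```

```bash
cat > kin.py <<'E'
import numpy as np
from scipy.spatial.transform import Rotation as R
from scipy.optimize import least_squares
E=lambda a,v:R.from_euler(a,v,degrees=True)
D=[([56.946,9.076,91.501,0,79.423,-12.038],[180,0,159],[206.221,536.73,231.299]),([-6.9,-10.6,97.7,-.1,93,-96.5],[-179.9,-.1,179.6],[460.6,64.6,350.5]),([1.8,-10.8,123.6,-2.2,55.4,-80],[180,11.9,172.9],[446.6,124.1,132.6]),([.3,-10.4,114.2,0,75.9,-82.5],[179.9,.2,172.8],[423.6,122.6,201.7])]
C=E("z",90)
def fk(j,q,s=1):
    A=E("Z",j[0]);B=A*E("Y",j[1]);F=A*E("Y",j[1]+j[2]);T=F*E("ZYZ",[s*j[3],j[4],j[5]])
    return A.apply([q[0],q[1],q[2]])+B.apply([0,0,q[3]])+F.apply([q[4],0,q[5]])+T.apply([0,0,q[6]]),T*C
E
python3 - <<'E'
from kin import *
for s in(1,-1):
  print(s,[np.round((fk(j,[0]*7,s)[1].inv()*E("xyz",r)).as_rotvec(degrees=True),1).tolist() for j,r,p in D])
f=lambda q:np.concatenate([fk(j,q)[0]-p for j,r,p in D]+[0.003*(q-q0)])
q0=np.array([0,120,360,400,0,400,250.]); s=least_squares(f,q0); print(s.x.round(1),f(s.x).round(1))
E
```

```text
1 [[-0.0, -0.0, -0.0], [0.0, -0.0, -0.0], [0.0, 0.1, -0.0], [-0.1, 0.1, 0.0]]
-1 [[-0.0, -0.0, -0.0], [0.2, 0.0, 0.0], [3.6, -0.6, -2.5], [-0.1, 0.1, 0.0]]
[ -1.5 120.  303.7 386.8  49.8 520.8 309.9] [-0.1  0.1 -0.1 -0.   0.   0.1  0.   0.2  0.1 -0.  -0.4 -0.1 -0.   0.
 -0.2 -0.   0.1  0.4  0.2]
```

```bash
cat >> kin.py <<'E'
Q=np.array([-1.5,120,303.7,386.8,49.8,520.8,309.9])
LO=np.array([-166.6,-54,10.5,-73.8,9.8,-171.6]);HI=np.array([166.6,131.3,154.5,253.8,151,171.6])
def ik(p,Rt,j0):
    f=lambda j:np.r_[(fk(j,Q)[0]-p)/5,(fk(j,Q)[1].inv()*Rt).as_rotvec(degrees=True)]
    s=least_squares(f,np.clip(j0,LO+.1,HI-.1),bounds=(LO,HI)); return s.x,np.abs(s.fun).max()
def pour(beta,sig,tilt,lip):
    """TCP pose: handle-out heading beta, tilt (deg), low lip at point lip"""
    psi=beta if sig<0 else beta+180
    T=E("xyz",[180,0,psi]); h=E("Z",beta).apply([1,0,0]); ax=E("Z",beta).apply([0,1,0]) # jaw axis
    T=R.from_rotvec(-np.radians(tilt)*ax)*T
    # low lip in tool: cup axis sig*71 in x; rim 24 mm behind grasp; lip at axis + sig*49 (away from handle)
    return lip-T.apply([sig*120,0,-19-22]),T
E
python3 - <<'E'
from kin import *
tub=np.array([591,14.5])
for sig in(-1,1):
  for beta in(0,30,60,90,120,150):
    h=np.array([np.cos(np.radians(beta)),np.sin(np.radians(beta)),0])
    psi=beta if sig<0 else beta+180
    j=np.array([0,0,100,0,80,(90-psi+180)%360-180]); out=[]
    for t in range(0,121,10):
        p,T=pour(beta,sig,t,np.r_[tub,155]+15*h); j,e=ik(p,T,j); out.append(round(e,1))
    print(sig,beta,out,j.round())
E
```

```text
-1 0 [np.float64(0.0), np.float64(0.0), np.float64(0.0), np.float64(0.0), np.float64(0.0), np.float64(0.0), np.float64(0.0), np.float64(0.0), np.float64(0.0), np.float64(0.0), np.float64(0.0), np.float64(0.0), np.float64(0.0)] [-20.  30. 134. 162. 105. -84.]
-1 30 [np.float64(0.0), np.float64(0.0), np.float64(0.0), np.float64(0.0), np.float64(0.0), np.float64(0.0), np.float64(0.0), np.float64(0.0), np.float64(0.0), np.float64(0.0), np.float64(0.0), np.float64(0.0), np.float64(0.0)] [-38.  33. 126. 121. 111. -69.]
-1 60 [np.float64(0.0), np.float64(0.0), np.float64(0.0), np.float64(0.0), np.float64(0.0), np.float64(0.0), np.float64(0.0), np.float64(0.0), np.float64(0.0), np.float64(0.0), np.float64(0.0), np.float64(0.0), np.float64(0.0)] [-40.  42. 106.  99. 120. -53.]
-1 90 [np.float64(0.0), np.float64(0.0), np.float64(0.0), np.float64(0.0), np.float64(0.0), np.float64(0.0), np.float64(0.0), np.float64(0.0), np.float64(0.0), np.float64(0.0), np.float64(0.0), np.float64(0.0), np.float64(0.0)] [-35.  54.  82.  89. 135. -37.]
-1 120 [np.float64(0.0), np.float64(0.0), np.float64(0.0), np
[... 1372 characters left out ...]
float64(24.7), np.float64(29.0), np.float64(32.2), np.float64(33.4), np.float64(30.8), np.float64(25.5), np.float64(22.5), np.float64(20.2)] [ -29.   70.   53.  115.  143. -172.]
1 120 [np.float64(0.0), np.float64(0.0), np.float64(0.0), np.float64(0.0), np.float64(0.0), np.float64(0.0), np.float64(0.0), np.float64(0.0), np.float64(0.0), np.float64(0.0), np.float64(0.0), np.float64(0.0), np.float64(0.3)] [-26.  66.  58.  91. 151. 162.]
1 150 [np.float64(0.0), np.float64(0.0), np.float64(0.0), np.float64(0.0), np.float64(0.0), np.float64(0.0), np.float64(0.0), np.float64(0.0), np.float64(0.0), np.float64(3.5), np.float64(9.3), np.float64(16.5), np.float64(21.1)] [-21.  68.  52.  87. 151. 172.]
```

Call:
drive_tool([
  {"tx": 0,"ty": 0,"tz": 0,"wx": 0,"wy": 0,"wz": 1,"gripper": 50},
  {"tx": 0,"ty": 0,"tz": 0,"wx": 0,"wy": 0,"wz": 1,"gripper": 50},
  {"tx": 0,"ty": 0,"tz": 0,"wx": 0,"wy": 0,"wz": 1,"gripper": 50},
  {"tx": 0,"ty": 0,"tz": 0,"wx": 0,"wy": 0,"wz": 1,"gripper": 50},
  {"tx": 0,"ty": 0,"tz": 0,"wx": 0,"wy": 0,"wz": 1,"gripper": 50},
  {"tx": 0,"ty": 0,"tz": 0,"wx": 0,"wy": 0,"wz": 1,"gripper": 50},
  {"tx": 0,"ty": 0,"tz": 0,"wx": 0,"wy": 0,"wz": 1,"gripper": 50},
  {"tx": 0,"ty": 0,"tz": 0,"wx": 0,"wy": 0,"wz": 1,"gripper": 50},
  {"tx": 0,"ty": 0,"tz": 0,"wx": 0,"wy": 0,"wz": 1,"gripper": 50},
  {"tx": 0,"ty": 0,"tz": 0,"wx": 0,"wy": 0,"wz": 1,"gripper": 50},
])

```text
time: 6.85
tool_pos: [422.3, 122.2, 197.7]
tool_rot: [-180.0, -0.0, 112.5]
contact_force: [-0.2, 0.0, -0.6]
width: 49.7
```

Call:
drive_tool([
  {"tx": 0,"ty": 0,"tz": 0,"wx": 0,"wy": 0,"wz": 1,"gripper": 50},
  {"tx": 0,"ty": 0,"tz": 0,"wx": 0,"wy": 0,"wz": 1,"gripper": 50},
  {"tx": 0,"ty": 0,"tz": 0,"wx": 0,"wy": 0,"wz": 1,"gripper": 50},
  {"tx": 0,"ty": 0,"tz": 0,"wx": 0,"wy": 0,"wz": 1,"gripper": 50},
  {"tx": 0,"ty": 0,"tz": 0,"wx": 0,"wy": 0,"wz": 1,"gripper": 50},
  {"tx": 0,"ty": 0,"tz": 0,"wx": 0,"wy": 0,"wz": 1,"gripper": 50},
  {"tx": 0,"ty": 0,"tz": 0,"wx": 0,"wy": 0,"wz": 1,"gripper": 50},
  {"tx": 0,"ty": 0,"tz": 0,"wx": 0,"wy": 0,"wz": 1,"gripper": 50},
  {"tx": 0,"ty": 0,"tz": 0,"wx": 0,"wy": 0,"wz": 1,"gripper": 50},
  {"tx": 0,"ty": 0,"tz": 0,"wx": 0,"wy": 0,"wz": 0.5,"gripper": 50},
])

```text
time: 7.85
tool_pos: [422.3, 122.2, 197.8]
tool_rot: [-180.0, 0.0, 55.6]
contact_force: [-0.3, 0.2, -0.0]
width: 49.8
```

Call:
drive_tool([
  {"tx": 0.81,"ty": -0.19,"tz": 0.17,"wx": 0,"wy": 0,"wz": 0,"gripper": 50},
  {"tx": 0.81,"ty": -0.19,"tz": 0.17,"wx": 0,"wy": 0,"wz": 0,"gripper": 50},
  {"tx": 0.81,"ty": -0.19,"tz": 0.17,"wx": 0,"wy": 0,"wz": 0,"gripper": 50},
  {"tx": 0.81,"ty": -0.19,"tz": 0.17,"wx": 0,"wy": 0,"wz": 0,"gripper": 50},
  {"tx": 0.81,"ty": -0.19,"tz": 0.17,"wx": 0,"wy": 0,"wz": 0,"gripper": 50},
  {"tx": 0.81,"ty": -0.19,"tz": 0.17,"wx": 0,"wy": 0,"wz": 0,"gripper": 50},
  {"tx": 0,"ty": 0,"tz": 0,"wx": 0,"wy": 0,"wz": 0,"gripper": 50},
])

```text
time: 8.55
tool_pos: [511.4, 358.4, 143.8]
tool_rot: [-179.8, 0.1, 56.0]
contact_force: [-1.2, -1.8, -0.1]
width: 49.7
```

```bash
python3 - <<'E'
from h import *
st(); print(delta([512.5,354.3,70]))
im,c=cam("wrist"); np.savez("w3.npz",*c)
cv2.imwrite("pics/w3.png",im)
E
```

```text
{'time': 8.6, 'tool_pos': [511.4, 358.4, 143.8], 'tool_rot': [-179.8, 0.1, 56.0], 'contact_force': [-1.2, -1.8, -0.1], 'width': 49.7, 'joint_pos': [23.9, 20.7, 87.7, 0.1, 71.7, 57.9]}
[-0.05224733  0.06803269  1.47673453]
```

View pics/w3.png

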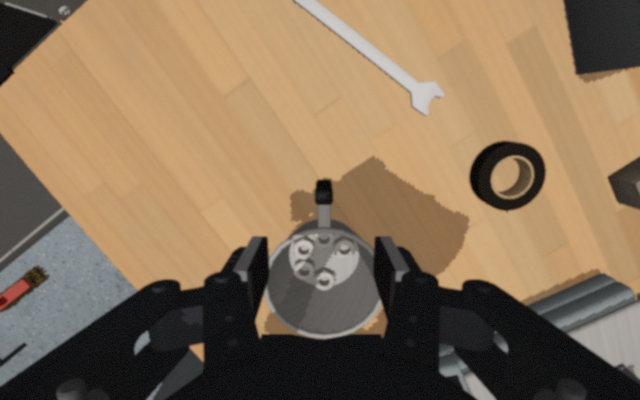

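The handle is straight up-image from the cup at (323,~195), and its direction is aligned with the tool x axis.

```bash
python3 - <<'E'
from h import *
f=np.load("w3.npz"); c=[f[k] for k in f]
print(ray(c,[(323,198),(323,190)],56),ray(c,[(323,284)],60)); 
t=np.array([472,294.5]);h=np.array([.559,.829])
for P in [(512.5,354.3)]: print(proj(c,[[*(np.array(P)+s*6*h),56] for s in(-1,1)]+[[*(np.array(P)+6*h),10]]))
print(cv2.imread("pics/w3.png")[176:212:2,323].mean(1))
E
```

```text
[[515.50880429 360.62409863  56.        ]
 [518.94090444 365.72457809  56.        ]] [[476.58817212 302.79917583  60.        ]]
[[324.35767491 214.47035712]
 [324.39165823 199.19616076]
 [323.97742762 185.41928742]]
[157.66666667 121.33333333  42.66666667  12.33333333  14.33333333
   6.          13.          22.66666667  29.33333333  39.33333333
  40.          32.          24.          20.33333333  68.33333333
 118.33333333 123.33333333 122.33333333]
```

Call:
drive_tool([
  {"tx": 0.1,"ty": 0.05,"tz": 0,"wx": 0,"wy": 0,"wz": 0,"gripper": 50},
  {"tx": 0,"ty": 0,"tz": 0.6,"wx": 0,"wy": 0,"wz": 0,"gripper": 50},
  {"tx": 0,"ty": 0,"tz": 0.6,"wx": 0,"wy": 0,"wz": 0,"gripper": 50},
  {"tx": 0,"ty": 0,"tz": 0.6,"wx": 0,"wy": 0,"wz": 0,"gripper": 50},
  {"tx": 0,"ty": 0,"tz": 0.3,"wx": 0,"wy": 0,"wz": 0,"gripper": 50},
  {"tx": 0,"ty": 0,"tz": 0.2,"wx": 0,"wy": 0,"wz": 0,"gripper": 50},
  {"tx": 0,"ty": 0,"tz": 0.2,"wx": 0,"wy": 0,"wz": 0,"gripper": 50},
  {"tx": 0,"ty": 0,"tz": 0,"wx": 0,"wy": 0,"wz": 0,"gripper": 50},
])

```text
time: 9.4
tool_pos: [516.9, 357.7, 21.7]
tool_rot: [-180.0, 0.0, 55.8]
contact_force: [-0.2, 0.1, -0.3]
width: 49.8
```

Call:
drive_tool([
  {"tx": 0,"ty": 0,"tz": 0,"wx": 0,"wy": 0,"wz": 0,"gripper": 8},
  {"tx": 0,"ty": 0,"tz": 0,"wx": 0,"wy": 0,"wz": 0,"gripper": 8},
  {"tx": 0,"ty": 0,"tz": 0,"wx": 0,"wy": 0,"wz": 0,"gripper": 8},
  {"tx": 0,"ty": 0,"tz": 0,"wx": 0,"wy": 0,"wz": 0,"gripper": 8},
  {"tx": 0,"ty": 0,"tz": 0,"wx": 0,"wy": 0,"wz": 0,"gripper": 8},
  {"tx": 0,"ty": 0,"tz": 0,"wx": 0,"wy": 0,"wz": 0,"gripper": 8},
  {"tx": 0,"ty": 0,"tz": 0,"wx": 0,"wy": 0,"wz": 0,"gripper": 8},
  {"tx": 0,"ty": 0,"tz": 0,"wx": 0,"wy": 0,"wz": 0,"gripper": 8},
], squeeze=80)

```text
time: 10.2
tool_pos: [517.7, 358.5, 23.1]
tool_rot: [180.0, -0.1, 55.8]
contact_force: [-1.6, 1.8, 6.2]
width: 12.7
```

Call:
drive_tool([
  {"tx": 0,"ty": 0,"tz": -0.1,"wx": 0,"wy": 0,"wz": 0,"gripper": 8},
  {"tx": 0,"ty": 0,"tz": -0.4,"wx": 0,"wy": 0,"wz": 0,"gripper": 8},
  {"tx": 0,"ty": 0,"tz": -0.6,"wx": 0,"wy": 0,"wz": 0,"gripper": 8},
  {"tx": 0,"ty": 0,"tz": -0.7,"wx": 0,"wy": 0,"wz": 0,"gripper": 8},
  {"tx": 0,"ty": 0,"tz": -0.7,"wx": 0,"wy": 0,"wz": 0,"gripper": 8},
  {"tx": 0,"ty": 0,"tz": -0.7,"wx": 0,"wy": 0,"wz": 0,"gripper": 8},
  {"tx": 0,"ty": 0,"tz": -0.3,"wx": 0,"wy": 0,"wz": 0,"gripper": 8},
  {"tx": 0,"ty": 0,"tz": 0,"wx": 0,"wy": 0,"wz": 0,"gripper": 8},
  {"tx": 0,"ty": 0,"tz": 0,"wx": 0,"wy": 0,"wz": 0,"gripper": 8},
])

```text
time: 11.1
tool_pos: [516.1, 357.5, 194.8]
tool_rot: [-179.9, 0.1, 55.8]
contact_force: [-1.4, -0.6, -3.3]
width: 12.6
```

```bash
python3 - <<'E'
from h import *
st()
im,c=cam("wrist"); np.savez("w4.npz",*c); s,_=cam("scene")
cv2.imwrite("pics/w4.png",np.hstack([cv2.resize(im,(480,300)),cv2.resize(s[80:280,170:370],(300,300))]))
E
```

```text
{'time': 11.1, 'tool_pos': [516.1, 357.5, 194.8], 'tool_rot': [-179.9, 0.1, 55.8], 'contact_force': [-1.4, -0.6, -3.3], 'width': 12.6, 'joint_pos': [23.7, 18.5, 84.6, -0.0, 77.1, 57.9]}
```

View pics/w4.png

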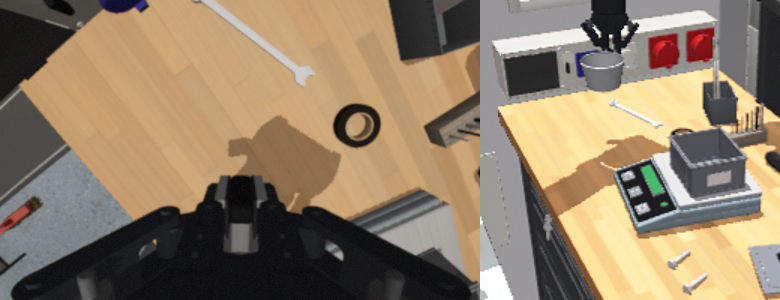

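The cup is held upright. The earlier wide picture was taken in motion and was a few mm off, so I'll re-measure the tub from a settled pose on the way.

Call:
drive_tool([
  {"tx": -0.3,"ty": 0.2,"tz": -0.2,"wx": 0,"wy": 0,"wz": 0,"gripper": 8},
  {"tx": -0.6,"ty": 0.4,"tz": -0.2,"wx": 0,"wy": 0,"wz": 0,"gripper": 8},
  {"tx": -0.7,"ty": 0.44,"tz": -0.2,"wx": 0,"wy": 0,"wz": 0,"gripper": 8},
  {"tx": -0.75,"ty": 0.44,"tz": -0.2,"wx": 0,"wy": 0,"wz": 0,"gripper": 8},
  {"tx": -0.75,"ty": 0.44,"tz": -0.2,"wx": 0,"wy": 0,"wz": 0,"gripper": 8},
  {"tx": -0.75,"ty": 0.44,"tz": -0.2,"wx": 0,"wy": 0,"wz": 0,"gripper": 8},
  {"tx": -0.75,"ty": 0.44,"tz": 0,"wx": 0,"wy": 0,"wz": 0,"gripper": 8},
  {"tx": -0.75,"ty": 0.44,"tz": 0,"wx": 0,"wy": 0,"wz": 0,"gripper": 8},
  {"tx": -0.75,"ty": 0.44,"tz": 0,"wx": 0,"wy": 0,"wz": 0,"gripper": 8},
  {"tx": -0.7,"ty": 0.44,"tz": 0,"wx": 0,"wy": 0,"wz": 0,"gripper": 8},
  {"tx": -0.5,"ty": 0.4,"tz": 0,"wx": 0,"wy": 0,"wz": 0,"gripper": 8},
  {"tx": -0.3,"ty": 0.2,"tz": 0,"wx": 0,"wy": 0,"wz": 0,"gripper": 8},
])

```text
time: 12.4
tool_pos: [497.5, -91.2, 254.8]
tool_rot: [-179.8, 0.1, 55.6]
contact_force: [-0.6, 0.9, -2.5]
width: 12.5
```

Call:
drive_tool([
  {"tx": 0,"ty": 0,"tz": 0,"wx": 0,"wy": 0,"wz": 0,"gripper": 8},
  {"tx": 0,"ty": 0,"tz": 0,"wx": 0,"wy": 0,"wz": 0,"gripper": 8},
  {"tx": 0,"ty": 0,"tz": 0,"wx": 0,"wy": 0,"wz": 0,"gripper": 8},
])

```text
time: 12.7
tool_pos: [498.1, -87.8, 256.0]
tool_rot: [-179.9, -0.0, 55.8]
contact_force: [0.4, -0.6, -3.0]
width: 12.7
```

```bash
python3 - <<'E'
from h import *
st()
im,c=cam("wrist"); np.savez("w5.npz",*c)
cv2.imwrite("pics/w5.png",im)
E
```

```text
{'time': 12.7, 'tool_pos': [498.1, -87.8, 256.0], 'tool_rot': [-179.9, -0.0, 55.8], 'contact_force': [0.4, -0.6, -3.0], 'width': 12.7, 'joint_pos': [-23.7, -2.2, 100.5, 0.0, 81.8, 10.4]}
```

View pics/w5.png

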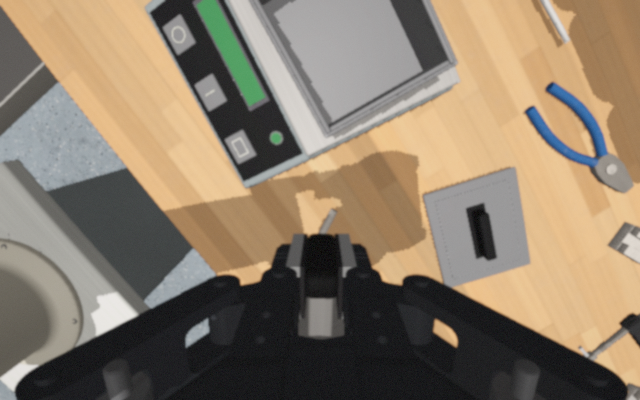

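This settled view shows tare at (179,35), power at (210,93) and record at (240,148). The tub's right rim edge runs (327,132)–(455,63). The lid corners are (424,194), (515,168), (530,263) and (445,287), with the grip top at ~(478,230).

```bash
python3 - <<'E'
from h import *
f=np.load("w5.npz"); c=[f[k] for k in f]
k=ray(c,[(179,35),(210,93),(240,148)],38)[:,:2]; print(k.round(1).tolist())
q=ray(c,[(327,133),(455,63)],132)[:,:2]; d=q[1]-q[0]; L=np.hypot(*d); u=d/L; v=np.array([-u[1],u[0]]); print(q.round(1).tolist(),L,np.degrees(np.arctan2(d[1],d[0])),"tub",q.mean(0)+68*v)
l=ray(c,[(424,194),(515,168),(530,263),(445,287)],14)[:,:2]; print("lid",l.round(1).tolist(),l.mean(0)); s=np.diff(np.r_[l,l[:1]],axis=0); print(np.hypot(*s.T),np.degrees(np.arctan2(s[:,1],s[:,0])))
print("grip top",ray(c,[(475,206),(484,207),(493,257),(485,258),(480,230)],38)[:,:2].round(1).tolist())
E
python3 - <<'E'
import sys; sys.path.insert(0,".")
from kin import *
tub=np.array([593,18.]); beta=55.8
h=np.array([np.cos(np.radians(beta)),np.sin(np.radians(beta)),0])
j=np.array([-23.7,-2.2,100.5,0,81.8,10.4])
for t,z in((0,235),(30,235),(60,210),(90,170),(112,160)):
    p,T=pour(beta,-1,t,np.r_[tub,z]+12*h); j,e=ik(p,T,j); print(t,p.round(1),j.round(),round(e,2))
E
```

```text
[[457.4, 116.9], [447.8, 51.9], [438.5, -13.9]]
[[530.7, -49.7], [644.9, -60.7]] 114.64724077951774 -5.5401474319277515 tub [594.36250105  12.48572586]
lid [[587.0, -186.7], [698.0, -221.7], [660.3, -352.5], [547.1, -317.6]] [ 623.10706319 -269.62391925]
[116.36476057 136.08823707 118.49179403 136.93889075] [ -17.51882138 -106.07257736  162.91043723   73.02972652]
grip top [[627.5, -224.4], [636.0, -231.7], [616.4, -297.3], [607.4, -292.7], [618.8, -255.3]]
0 [667.2 127.2 194. ] [ 1. 26. 75.  0. 79. 35.] 0.0
30 [669.7 130.8 259.5] [-12.  11.  91.  30.  69.  14.] 0.0
60 [653.4 106.9 293.4] [-26.   6. 106.  64.  73. -16.] 0.0
90 [622.8  61.8 290. ] [-38.  18. 114.  88.  93. -41.] 0.0
112 [595.8  22.2 286.6] [-41.  34. 112.  98. 112. -52.] 0.0
```

```bash
python3 - <<'E'
from kin import *
tub=np.array([593,13.5]); beta=55.8
h=np.array([np.cos(np.radians(beta)),np.sin(np.radians(beta)),0])
ts=np.arange(0,115,6.); zs=np.interp(ts,[0,30,60,90,114],[290,250,215,172,160])
P=[pour(beta,-1,t,np.r_[tub,z]+12*h) for t,z in zip(ts,zs)]
print(P[0][0],P[-1][0]); j=np.array([1,26,75.,0,79,35]);pj=None
for a,b in zip(P,P[1:]):
    d=a[1].inv().apply(b[0]-a[0])/50; jn,e=ik(b[0],b[1],j); print(d.round(2),np.abs(jn-j).max().round(1)); j=jn
print(j.round())
E
```

```text
[667.19500588 122.6746358  249.        ] [593.36364917  14.0350935  286.30165728]
[ 0.07 -0.   -0.1 ] 5.4
[ 0.06  0.   -0.1 ] 5.5
[ 0.04  0.   -0.1 ] 5.9
[ 0.02  0.   -0.1 ] 6.3
[ 0.01 -0.   -0.11] 6.7
[ 0.    0.   -0.13] 6.9
[-0.01  0.   -0.14] 7.0
[-0.02 -0.   -0.15] 7.0
[-0.03 -0.   -0.16] 6.8
[-0.04  0.   -0.17] 6.4
[-0.08 -0.   -0.17] 6.0
[-0.08  0.   -0.19] 5.5
[-0.09  0.   -0.2 ] 5.2
[-0.1   0.   -0.22] 4.8
[-0.1   0.   -0.24] 4.7
[ 0.01 -0.   -0.26] 5.0
[ 0.01 -0.   -0.26] 5.1
[ 0.01  0.   -0.27] 5.2
[ 0.02 -0.   -0.27] 5.3
[-41.  35. 111.  99. 114. -53.]
```

Call:
drive_tool([
  {"tx": 0.4,"ty": 0.03,"tz": 0,"wx": 0,"wy": 0,"wz": 0,"gripper": 8},
  {"tx": 0.7,"ty": 0.06,"tz": 0,"wx": 0,"wy": 0,"wz": 0,"gripper": 8},
  {"tx": 0.8,"ty": 0.06,"tz": 0,"wx": 0,"wy": 0,"wz": 0,"gripper": 8},
  {"tx": 0.8,"ty": 0.06,"tz": 0,"wx": 0,"wy": 0,"wz": 0,"gripper": 8},
  {"tx": 0.8,"ty": 0.06,"tz": 0,"wx": 0,"wy": 0,"wz": 0,"gripper": 8},
  {"tx": 0.8,"ty": 0.06,"tz": 0,"wx": 0,"wy": 0,"wz": 0,"gripper": 8},
  {"tx": 0.7,"ty": 0.06,"tz": 0,"wx": 0,"wy": 0,"wz": 0,"gripper": 8},
  {"tx": 0.36,"ty": 0.03,"tz": 0,"wx": 0,"wy": 0,"wz": 0,"gripper": 8},
  {"tx": 0,"ty": 0,"tz": 0,"wx": 0,"wy": 0,"wz": 0,"gripper": 8},
  {"tx": 0,"ty": 0,"tz": 0,"wx": 0,"wy": 0,"wz": 0,"gripper": 8},
])

```text
time: 13.75
tool_pos: [666.0, 121.7, 256.4]
tool_rot: [-180.0, 0.1, 55.9]
contact_force: [-0.9, -0.7, -3.0]
width: 12.4
```

Call:
drive_tool([
  {"tx": 0.07,"ty": 0,"tz": -0.1,"wx": 0,"wy": 1,"wz": 0,"gripper": 8},
  {"tx": 0.06,"ty": 0,"tz": -0.1,"wx": 0,"wy": 1,"wz": 0,"gripper": 8},
  {"tx": 0.04,"ty": 0,"tz": -0.1,"wx": 0,"wy": 1,"wz": 0,"gripper": 8},
  {"tx": 0.02,"ty": 0,"tz": -0.1,"wx": 0,"wy": 1,"wz": 0,"gripper": 8},
  {"tx": 0.01,"ty": 0,"tz": -0.11,"wx": 0,"wy": 1,"wz": 0,"gripper": 8},
  {"tx": 0,"ty": 0,"tz": -0.13,"wx": 0,"wy": 1,"wz": 0,"gripper": 8},
  {"tx": -0.01,"ty": 0,"tz": -0.14,"wx": 0,"wy": 1,"wz": 0,"gripper": 8},
  {"tx": -0.02,"ty": 0,"tz": -0.15,"wx": 0,"wy": 1,"wz": 0,"gripper": 8},
  {"tx": -0.03,"ty": 0,"tz": -0.16,"wx": 0,"wy": 1,"wz": 0,"gripper": 8},
  {"tx": 0,"ty": 0,"tz": 0,"wx": 0,"wy": 0,"wz": 0,"gripper": 8},
  {"tx": 0,"ty": 0,"tz": 0,"wx": 0,"wy": 0,"wz": 0,"gripper": 8},
])

```text
time: 14.85
tool_pos: [657.0, 106.9, 302.6]
tool_rot: [-180.0, -53.8, 55.7]
contact_force: [0.6, 0.4, -2.8]
width: 12.8
```

```bash
python3 - <<'E'
from h import *; from kin import pour
st(); tub=np.array([593,13.5,0]); h=np.array([.562,.827,0]); p,T=pour(55.8,-1,54,tub+[0,0,222]+12*h); print(p,T.as_euler("xyz",degrees=True),delta(p))
E
```

```text
{'time': 14.8, 'tool_pos': [657.0, 106.9, 302.6], 'tool_rot': [-180.0, -53.8, 55.7], 'contact_force': [0.6, 0.4, -2.8], 'width': 12.8, 'joint_pos': [-23.7, 4.7, 102.5, 56.8, 71.6, -8.2]}
[658.03425361 109.19550353 294.98284398] [180.  -54.   55.8] [-0.09351806 -0.00955758  0.12985519]
```

Call:
drive_tool([
  {"tx": -0.03,"ty": 0,"tz": -0.08,"wx": 0,"wy": 0.5,"wz": 0,"gripper": 8},
  {"tx": -0.03,"ty": 0,"tz": -0.08,"wx": 0,"wy": 0.5,"wz": 0,"gripper": 8},
  {"tx": -0.04,"ty": 0,"tz": -0.08,"wx": 0,"wy": 0.5,"wz": 0,"gripper": 8},
  {"tx": -0.04,"ty": 0,"tz": -0.09,"wx": 0,"wy": 0.5,"wz": 0,"gripper": 8},
  {"tx": -0.04,"ty": 0,"tz": -0.09,"wx": 0,"wy": 0.5,"wz": 0,"gripper": 8},
  {"tx": -0.05,"ty": 0,"tz": -0.1,"wx": 0,"wy": 0.5,"wz": 0,"gripper": 8},
  {"tx": -0.05,"ty": 0,"tz": -0.1,"wx": 0,"wy": 0.5,"wz": 0,"gripper": 8},
  {"tx": -0.05,"ty": 0,"tz": -0.1,"wx": 0,"wy": 0.5,"wz": 0,"gripper": 8},
  {"tx": -0.05,"ty": 0,"tz": -0.11,"wx": 0,"wy": 0.5,"wz": 0,"gripper": 8},
  {"tx": -0.05,"ty": 0,"tz": -0.11,"wx": 0,"wy": 0.5,"wz": 0,"gripper": 8},
  {"tx": -0.05,"ty": 0,"tz": -0.12,"wx": 0,"wy": 0.5,"wz": 0,"gripper": 8},
  {"tx": -0.05,"ty": 0,"tz": -0.12,"wx": 0,"wy": 0.5,"wz": 0,"gripper": 8},
])

```text
time: 16.05
tool_pos: [622.4, 55.9, 296.7]
tool_rot: [117.8, -89.9, 118.1]
contact_force: [-0.4, -0.4, -2.3]
width: 13.0
```

Call:
drive_tool([
  {"tx": 0,"ty": 0,"tz": -0.13,"wx": 0,"wy": 0.5,"wz": 0,"gripper": 8},
  {"tx": 0,"ty": 0,"tz": -0.13,"wx": 0,"wy": 0.5,"wz": 0,"gripper": 8},
  {"tx": 0,"ty": 0,"tz": -0.13,"wx": 0,"wy": 0.5,"wz": 0,"gripper": 8},
  {"tx": 0,"ty": 0,"tz": -0.13,"wx": 0,"wy": 0.5,"wz": 0,"gripper": 8},
  {"tx": 0,"ty": 0,"tz": -0.13,"wx": 0,"wy": 0.5,"wz": 0,"gripper": 8},
  {"tx": 0.01,"ty": 0,"tz": -0.13,"wx": 0,"wy": 0.5,"wz": 0,"gripper": 8},
  {"tx": 0.01,"ty": 0,"tz": -0.13,"wx": 0,"wy": 0.5,"wz": 0,"gripper": 8},
  {"tx": 0.01,"ty": 0,"tz": -0.13,"wx": 0,"wy": 0.5,"wz": 0,"gripper": 8},
  {"tx": 0,"ty": 0,"tz": 0,"wx": 0,"wy": 0,"wz": 0,"gripper": 8},
  {"tx": 0,"ty": 0,"tz": 0,"wx": 0,"wy": 0,"wz": 0,"gripper": 8},
  {"tx": 0,"ty": 0,"tz": 0,"wx": 0,"wy": 0,"wz": 0,"gripper": 8},
  {"tx": 0,"ty": 0,"tz": 0,"wx": 0,"wy": 0,"wz": 0,"gripper": 8},
])

```text
time: 17.25
tool_pos: [593.5, 13.2, 288.9]
tool_rot: [0.3, -66.1, -124.4]
contact_force: [0.4, 0.6, -1.8]
width: 12.8
```

```bash
python3 - <<'E'
from h import *
st(); s,_=cam("scene"); t,_=cam("top")
cv2.imwrite("pics/s6.png",np.hstack([cv2.resize(s[60:260,220:420],(400,400)),cv2.resize(t[160:280,250:370],(400,400))]))
E
```

```text
{'time': 17.2, 'tool_pos': [593.5, 13.2, 288.9], 'tool_rot': [0.3, -66.1, -124.4], 'contact_force': [0.4, 0.6, -1.8], 'width': 12.8, 'joint_pos': [-40.7, 34.0, 111.1, 99.1, 113.1, -51.9]}
```

View pics/s6.png

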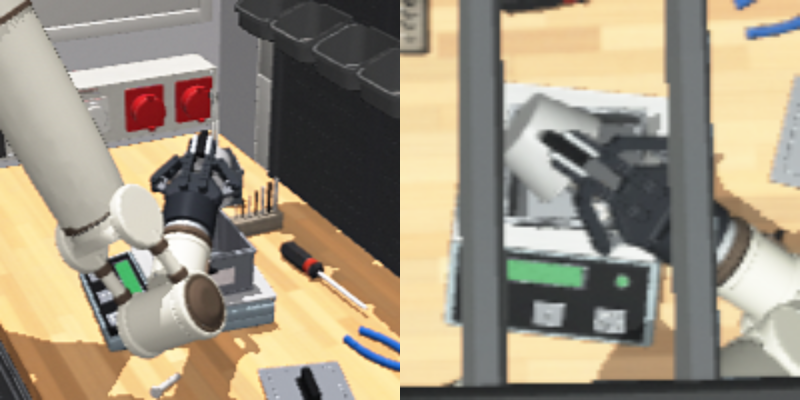

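The cup weighs 1.8 N, which is the empty cup, so the nuts are out. I'll untilt and put it back where it stood.

Call:
drive_tool([
  {"tx": 0,"ty": 0,"tz": 0.26,"wx": 0,"wy": -1,"wz": 0,"gripper": 8},
  {"tx": 0,"ty": 0,"tz": 0.26,"wx": 0,"wy": -1,"wz": 0,"gripper": 8},
  {"tx": 0,"ty": 0,"tz": 0.26,"wx": 0,"wy": -1,"wz": 0,"gripper": 8},
  {"tx": 0,"ty": 0,"tz": 0.26,"wx": 0,"wy": -1,"wz": 0,"gripper": 8},
  {"tx": 0.12,"ty": 0,"tz": 0.24,"wx": 0,"wy": -1,"wz": 0,"gripper": 8},
  {"tx": 0.12,"ty": 0,"tz": 0.22,"wx": 0,"wy": -1,"wz": 0,"gripper": 8},
  {"tx": 0.11,"ty": 0,"tz": 0.2,"wx": 0,"wy": -1,"wz": 0,"gripper": 8},
  {"tx": 0.1,"ty": 0,"tz": 0.18,"wx": 0,"wy": -1,"wz": 0,"gripper": 8},
  {"tx": 0.1,"ty": 0,"tz": 0.16,"wx": 0,"wy": -1,"wz": 0,"gripper": 8},
  {"tx": 0.06,"ty": 0,"tz": 0.16,"wx": 0,"wy": -1,"wz": 0,"gripper": 8},
])

```text
time: 18.35
tool_pos: [656.1, 106.0, 318.5]
tool_rot: [179.9, -53.8, 55.9]
contact_force: [-0.3, 0.0, -2.4]
width: 12.7
```

Call:
drive_tool([
  {"tx": 0.03,"ty": 0,"tz": 0.16,"wx": 0,"wy": -1,"wz": 0,"gripper": 8},
  {"tx": 0.02,"ty": 0,"tz": 0.15,"wx": 0,"wy": -1,"wz": 0,"gripper": 8},
  {"tx": 0.01,"ty": 0,"tz": 0.14,"wx": 0,"wy": -1,"wz": 0,"gripper": 8},
  {"tx": 0,"ty": 0,"tz": 0.13,"wx": 0,"wy": -1,"wz": 0,"gripper": 8},
  {"tx": -0.01,"ty": 0,"tz": 0.11,"wx": 0,"wy": -1,"wz": 0,"gripper": 8},
  {"tx": -0.02,"ty": 0,"tz": 0.1,"wx": 0,"wy": -1,"wz": 0,"gripper": 8},
  {"tx": -0.04,"ty": 0,"tz": 0.1,"wx": 0,"wy": -1,"wz": 0,"gripper": 8},
  {"tx": -0.06,"ty": 0,"tz": 0.1,"wx": 0,"wy": -1,"wz": 0,"gripper": 8},
  {"tx": -0.07,"ty": 0,"tz": 0.1,"wx": 0,"wy": -1,"wz": 0,"gripper": 8},
  {"tx": 0,"ty": 0,"tz": 0,"wx": 0,"wy": 0,"wz": 0,"gripper": 8},
  {"tx": 0,"ty": 0,"tz": 0,"wx": 0,"wy": 0,"wz": 0,"gripper": 8},
])

```text
time: 19.45
tool_pos: [667.7, 123.5, 272.9]
tool_rot: [-179.9, -0.1, 55.8]
contact_force: [0.5, -0.0, -1.5]
width: 12.9
```

```bash
python3 - <<'E'
from h import *
st(); print(delta([517.5,358.5,60]))
E
```

```text
{'time': 19.4, 'tool_pos': [667.7, 123.5, 272.9], 'tool_rot': [-179.9, -0.1, 55.8], 'contact_force': [0.5, -0.0, -1.5], 'width': 12.9, 'joint_pos': [0.2, 23.3, 69.7, 0.1, 87.1, 34.4]}
[ 2.19511591 -5.11939021  4.26846065]
```

Call:
drive_tool([
  {"tx": 0.2,"ty": -0.47,"tz": 0,"wx": 0,"wy": 0,"wz": 0,"gripper": 8},
  {"tx": 0.3,"ty": -0.7,"tz": 0,"wx": 0,"wy": 0,"wz": 0,"gripper": 8},
  {"tx": 0.3,"ty": -0.7,"tz": 0,"wx": 0,"wy": 0,"wz": 0,"gripper": 8},
  {"tx": 0.3,"ty": -0.7,"tz": 0,"wx": 0,"wy": 0,"wz": 0,"gripper": 8},
  {"tx": 0.3,"ty": -0.7,"tz": 0,"wx": 0,"wy": 0,"wz": 0,"gripper": 8},
  {"tx": 0.3,"ty": -0.7,"tz": 0.2,"wx": 0,"wy": 0,"wz": 0,"gripper": 8},
  {"tx": 0.3,"ty": -0.7,"tz": 0.4,"wx": 0,"wy": 0,"wz": 0,"gripper": 8},
  {"tx": 0.2,"ty": -0.45,"tz": 0.7,"wx": 0,"wy": 0,"wz": 0,"gripper": 8},
  {"tx": 0,"ty": 0,"tz": 0.8,"wx": 0,"wy": 0,"wz": 0,"gripper": 8},
  {"tx": 0,"ty": 0,"tz": 0.8,"wx": 0,"wy": 0,"wz": 0,"gripper": 8},
  {"tx": 0,"ty": 0,"tz": 0.8,"wx": 0,"wy": 0,"wz": 0,"gripper": 8},
  {"tx": 0,"ty": 0,"tz": 0.5,"wx": 0,"wy": 0,"wz": 0,"gripper": 8},
])

```text
time: 20.65
tool_pos: [516.4, 356.2, 60.6]
tool_rot: [-179.8, 0.1, 55.7]
contact_force: [0.8, 0.2, -1.2]
width: 12.6
```

Call:
drive_tool([
  {"tx": 0,"ty": 0,"tz": 0.3,"wx": 0,"wy": 0,"wz": 0,"gripper": 8},
  {"tx": 0,"ty": 0,"tz": 0.1,"wx": 0,"wy": 0,"wz": 0,"gripper": 8},
  {"tx": 0,"ty": 0,"tz": 0.1,"wx": 0,"wy": 0,"wz": 0,"gripper": 8},
  {"tx": 0,"ty": 0,"tz": 0,"wx": 0,"wy": 0,"wz": 0,"gripper": 8},
  {"tx": 0,"ty": 0,"tz": 0,"wx": 0,"wy": 0,"wz": 0,"gripper": 8},
])

```text
time: 21.15
tool_pos: [519.2, 358.3, 40.0]
tool_rot: [179.9, -0.1, 55.8]
contact_force: [0.7, -0.4, -1.8]
width: 12.9
```

Call:
drive_tool([
  {"tx": 0,"ty": 0,"tz": 0.1,"wx": 0,"wy": 0,"wz": 0,"gripper": 8},
  {"tx": 0,"ty": 0,"tz": 0.1,"wx": 0,"wy": 0,"wz": 0,"gripper": 8},
  {"tx": 0,"ty": 0,"tz": 0.06,"wx": 0,"wy": 0,"wz": 0,"gripper": 8},
  {"tx": 0,"ty": 0,"tz": 0,"wx": 0,"wy": 0,"wz": 0,"gripper": 8},
  {"tx": 0,"ty": 0,"tz": 0,"wx": 0,"wy": 0,"wz": 0,"gripper": 8},
])

```text
time: 21.65
tool_pos: [518.0, 357.8, 25.2]
tool_rot: [-180.0, 0.0, 55.8]
contact_force: [-0.1, 0.0, -0.3]
width: 12.8
```

Call:
drive_tool([
  {"tx": 0,"ty": 0,"tz": 0.04,"wx": 0,"wy": 0,"wz": 0,"gripper": 8},
  {"tx": 0,"ty": 0,"tz": 0.02,"wx": 0,"wy": 0,"wz": 0,"gripper": 8},
  {"tx": 0,"ty": 0,"tz": 0,"wx": 0,"wy": 0,"wz": 0,"gripper": 8},
])

```text
time: 21.95
tool_pos: [518.5, 358.0, 23.2]
tool_rot: [180.0, -0.0, 55.8]
contact_force: [-1.1, -0.1, 3.5]
width: 12.8
```

Call:
drive_tool([
  {"tx": 0,"ty": 0,"tz": 0,"wx": 0,"wy": 0,"wz": 0,"gripper": 45},
  {"tx": 0,"ty": 0,"tz": 0,"wx": 0,"wy": 0,"wz": 0,"gripper": 45},
  {"tx": 0,"ty": 0,"tz": 0,"wx": 0,"wy": 0,"wz": 0,"gripper": 45},
  {"tx": 0,"ty": 0,"tz": 0,"wx": 0,"wy": 0,"wz": 0,"gripper": 45},
  {"tx": 0,"ty": 0,"tz": -0.2,"wx": 0,"wy": 0,"wz": 0,"gripper": 45},
  {"tx": 0,"ty": 0,"tz": -0.8,"wx": 0,"wy": 0,"wz": 0,"gripper": 45},
  {"tx": 0,"ty": 0,"tz": -0.9,"wx": 0,"wy": 0,"wz": 0,"gripper": 45},
  {"tx": 0,"ty": 0,"tz": -0.9,"wx": 0,"wy": 0,"wz": 1,"gripper": 45},
  {"tx": 0,"ty": 0,"tz": -0.8,"wx": 0,"wy": 0,"wz": 1,"gripper": 45},
  {"tx": 0,"ty": 0,"tz": 0,"wx": 0,"wy": 0,"wz": 1,"gripper": 45},
  {"tx": 0,"ty": 0,"tz": 0,"wx": 0,"wy": 0,"wz": 1,"gripper": 45},
])

```text
time: 23.05
tool_pos: [519.3, 358.3, 205.8]
tool_rot: [180.0, -0.3, 31.5]
contact_force: [0.5, 0.6, -0.0]
width: 45.1
```

Call:
drive_tool([
  {"tx": -0.5,"ty": 0.5,"tz": 0,"wx": 0,"wy": 0,"wz": 0,"gripper": 45},
  {"tx": -0.68,"ty": 0.68,"tz": 0,"wx": 0,"wy": 0,"wz": 0,"gripper": 45},
  {"tx": -0.68,"ty": 0.68,"tz": 0,"wx": 0,"wy": 0,"wz": 0,"gripper": 45},
  {"tx": -0.68,"ty": 0.68,"tz": 0,"wx": 0,"wy": 0,"wz": 0,"gripper": 45},
  {"tx": -0.68,"ty": 0.68,"tz": 0,"wx": 0,"wy": 0,"wz": 0,"gripper": 45},
  {"tx": -0.68,"ty": 0.68,"tz": 0,"wx": 0,"wy": 0,"wz": 0,"gripper": 45},
  {"tx": -0.68,"ty": 0.68,"tz": 0,"wx": 0,"wy": 0,"wz": 0,"gripper": 45},
  {"tx": -0.68,"ty": 0.68,"tz": 0,"wx": 0,"wy": 0,"wz": 0,"gripper": 45},
  {"tx": -0.68,"ty": 0.68,"tz": 0,"wx": 0,"wy": 0,"wz": 0,"gripper": 45},
  {"tx": -0.68,"ty": 0.68,"tz": 0,"wx": 0,"wy": 0,"wz": 0,"gripper": 45},
  {"tx": -0.68,"ty": 0.68,"tz": 0,"wx": 0,"wy": 0,"wz": 0,"gripper": 45},
  {"tx": -0.68,"ty": 0.68,"tz": 0,"wx": 0,"wy": 0,"wz": 0,"gripper": 45},
])

```text
time: 24.25
tool_pos: [388.4, -193.4, 203.5]
tool_rot: [179.9, -0.0, 31.8]
contact_force: [-0.2, -0.9, -0.1]
width: 44.7
```

Call:
drive_tool([
  {"tx": -0.5,"ty": 0.5,"tz": 0,"wx": 0,"wy": 0,"wz": 0,"gripper": 45},
  {"tx": 0,"ty": 0,"tz": 0,"wx": 0,"wy": 0,"wz": 0,"gripper": 45},
  {"tx": 0,"ty": 0,"tz": 0,"wx": 0,"wy": 0,"wz": 0,"gripper": 45},
  {"tx": 0,"ty": 0,"tz": 0,"wx": 0,"wy": 0,"wz": 0,"gripper": 45},
])

```text
time: 24.65
tool_pos: [381.3, -225.0, 202.6]
tool_rot: [-180.0, -0.0, 31.8]
contact_force: [0.2, 0.7, -0.1]
width: 45.1
```

```bash
python3 - <<'E'
from h import *
st()
im,c=cam("wrist"); np.savez("w7.npz",*c); s,_=cam("scene")
cv2.imwrite("pics/w7.png",np.vstack([im[:,:],cv2.resize(s[130:350,140:480],(640,200))]))
E
```

```text
{'time': 24.6, 'tool_pos': [381.3, -225.0, 202.6], 'tool_rot': [-180.0, -0.0, 31.8], 'contact_force': [0.2, 0.7, -0.1], 'width': 45.1, 'joint_pos': [-46.3, -10.0, 113.7, 0.0, 76.2, 11.9]}
```

View pics/w7.png

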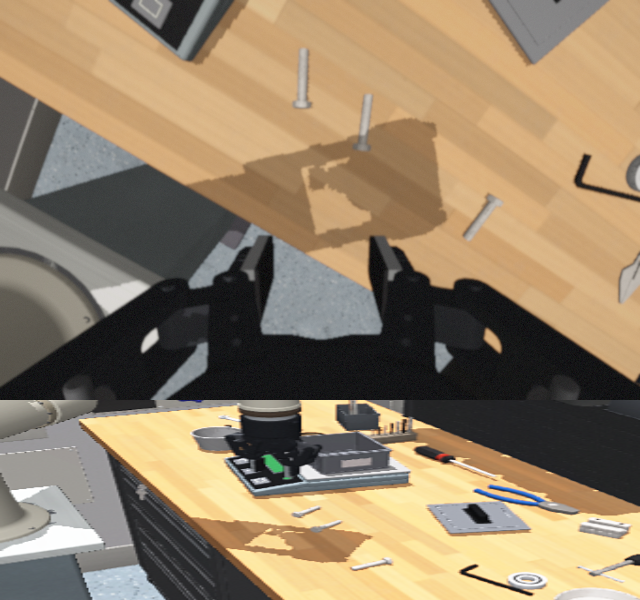

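All three bolts show: b1 head (302,105) to tail (304,48), b2 head (362,148) to tail (367,95), and b3 head (493,198) to tail (467,238). The cup stands upright on the bench.

```bash
cat > bolts.py <<'E'
from h import *
f=np.load("w7.npz"); c=[f[k] for k in f]
for n,a,b in(("b1",(302,106),(304,48)),("b2",(362,149),(367,95)),("b3",(494,196),(467,238))):
    q=ray(c,[a,b],7)[:,:2]; d=q[1]-q[0]; L=np.hypot(*d); g=q[0]+d/L*32
    print(n,q.round(1).tolist(),L.round(1),"ang",np.degrees(np.arctan2(d[1],d[0])).round(1),"grasp",g.round(1),delta([*g,40]).round(3))
E
python3 bolts.py
```

```text
b1 [[433.4, -170.5], [481.8, -143.6]] 55.5 ang 29.0 grasp [ 461.3 -155. ] [ 2.095 -0.341  3.251]
b2 [[429.2, -246.9], [477.5, -220.9]] 54.8 ang 28.3 grasp [ 457.4 -231.7] [1.217 0.921 3.25 ]
b3 [[464.2, -400.5], [408.9, -405.9]] 55.6 ang -174.4 grasp [ 432.3 -403.6] [-1.024  3.575  3.25 ]
```

Call:
drive_tool([
  {"tx": 0.42,"ty": -0.07,"tz": 0.4,"wx": 0,"wy": 0,"wz": 0.09,"gripper": 45},
  {"tx": 0.42,"ty": -0.07,"tz": 0.4,"wx": 0,"wy": 0,"wz": 0.09,"gripper": 45},
  {"tx": 0.42,"ty": -0.07,"tz": 0.4,"wx": 0,"wy": 0,"wz": 0.09,"gripper": 45},
  {"tx": 0.42,"ty": -0.07,"tz": 0.4,"wx": 0,"wy": 0,"wz": 0.09,"gripper": 45},
  {"tx": 0.42,"ty": -0.07,"tz": 0.4,"wx": 0,"wy": 0,"wz": 0.09,"gripper": 45},
  {"tx": 0,"ty": 0,"tz": 0.4,"wx": 0,"wy": 0,"wz": 0,"gripper": 45},
  {"tx": 0,"ty": 0,"tz": 0.4,"wx": 0,"wy": 0,"wz": 0,"gripper": 45},
  {"tx": 0,"ty": 0,"tz": 0.4,"wx": 0,"wy": 0,"wz": 0,"gripper": 45},
  {"tx": 0,"ty": 0,"tz": 0.3,"wx": 0,"wy": 0,"wz": 0,"gripper": 45},
  {"tx": 0,"ty": 0,"tz": 0,"wx": 0,"wy": 0,"wz": 0,"gripper": 45},
  {"tx": 0,"ty": 0,"tz": 0,"wx": 0,"wy": 0,"wz": 0,"gripper": 45},
])

```text
time: 25.85
tool_pos: [462.6, -156.6, 27.7]
tool_rot: [-180.0, 0.0, 29.2]
contact_force: [1.0, -0.3, 0.8]
width: 45.2
```

```bash
python3 - <<'E'
from h import *
st(); print(delta([459.5,-156,4]).round(3))
E
```

```text
{'time': 25.8, 'tool_pos': [462.6, -156.6, 27.7], 'tool_rot': [-180.0, 0.0, 29.2], 'contact_force': [1.0, -0.3, 0.8], 'width': 45.2, 'joint_pos': [-32.9, 12.0, 113.8, 0.0, 54.2, 27.9]}
[-0.048 -0.04   0.474]
```

Call:
drive_tool([
  {"tx": -0.05,"ty": -0.04,"tz": 0.24,"wx": 0,"wy": 0,"wz": 0,"gripper": 45},
  {"tx": 0,"ty": 0,"tz": 0.22,"wx": 0,"wy": 0,"wz": 0,"gripper": 45},
  {"tx": 0,"ty": 0,"tz": 0,"wx": 0,"wy": 0,"wz": 0,"gripper": 45},
  {"tx": 0,"ty": 0,"tz": 0,"wx": 0,"wy": 0,"wz": 0,"gripper": 2},
  {"tx": 0,"ty": 0,"tz": 0,"wx": 0,"wy": 0,"wz": 0,"gripper": 2},
  {"tx": 0,"ty": 0,"tz": 0,"wx": 0,"wy": 0,"wz": 0,"gripper": 2},
  {"tx": 0,"ty": 0,"tz": 0,"wx": 0,"wy": 0,"wz": 0,"gripper": 2},
  {"tx": 0,"ty": 0,"tz": 0,"wx": 0,"wy": 0,"wz": 0,"gripper": 2},
  {"tx": 0,"ty": 0,"tz": 0,"wx": 0,"wy": 0,"wz": 0,"gripper": 2},
  {"tx": 0,"ty": 0,"tz": 0,"wx": 0,"wy": 0,"wz": 0,"gripper": 2},
], squeeze=40)

```text
time: 26.85
tool_pos: [459.6, -157.0, 4.8]
tool_rot: [179.9, -0.0, 29.1]
contact_force: [0.3, -0.2, 3.8]
width: 7.3
```

Call:
drive_tool([
  {"tx": 0,"ty": 0,"tz": -0.4,"wx": 0,"wy": 0,"wz": 0,"gripper": 2},
  {"tx": 0,"ty": 0,"tz": -0.7,"wx": 0,"wy": 0,"wz": 0,"gripper": 2},
  {"tx": 0,"ty": 0,"tz": -0.8,"wx": 0,"wy": 0,"wz": 0,"gripper": 2},
  {"tx": 0,"ty": 0,"tz": -0.8,"wx": 0,"wy": 0,"wz": 0,"gripper": 2},
  {"tx": 0,"ty": 0,"tz": -0.8,"wx": 0,"wy": 0,"wz": 0,"gripper": 2},
  {"tx": 0,"ty": 0,"tz": -0.4,"wx": 0,"wy": 0,"wz": 0,"gripper": 2},
  {"tx": 0,"ty": 0,"tz": 0,"wx": 0,"wy": 0,"wz": 0,"gripper": 2},
])

```text
time: 27.55
tool_pos: [461.0, -157.8, 202.8]
tool_rot: [179.7, -0.2, 29.1]
contact_force: [1.0, -0.5, -0.3]
width: 7.7
```

```bash
python3 - <<'E'
from h import *
st(); print(delta([593,13.5,120]).round(3))
E
```

```text
{'time': 27.6, 'tool_pos': [461.0, -157.8, 202.8], 'tool_rot': [179.7, -0.2, 29.1], 'contact_force': [1.0, -0.5, -0.3], 'width': 7.7, 'joint_pos': [-33.1, -3.1, 107.5, 0.0, 75.3, 27.8]}
[ 3.968 -1.72   1.659]
```

Call:
drive_tool([
  {"tx": 0.5,"ty": -0.22,"tz": 0,"wx": 0,"wy": 0,"wz": 0,"gripper": 2},
  {"tx": 0.75,"ty": -0.33,"tz": 0,"wx": 0,"wy": 0,"wz": 0,"gripper": 2},
  {"tx": 0.75,"ty": -0.33,"tz": 0,"wx": 0,"wy": 0,"wz": 0,"gripper": 2},
  {"tx": 0.75,"ty": -0.33,"tz": 0,"wx": 0,"wy": 0,"wz": 0,"gripper": 2},
  {"tx": 0.75,"ty": -0.33,"tz": 0,"wx": 0,"wy": 0,"wz": 0,"gripper": 2},
  {"tx": 0.47,"ty": -0.18,"tz": 0,"wx": 0,"wy": 0,"wz": 0,"gripper": 2},
  {"tx": 0,"ty": 0,"tz": 0.5,"wx": 0,"wy": 0,"wz": 0,"gripper": 2},
  {"tx": 0,"ty": 0,"tz": 0.6,"wx": 0,"wy": 0,"wz": 0,"gripper": 2},
  {"tx": 0,"ty": 0,"tz": 0.55,"wx": 0,"wy": 0,"wz": 0,"gripper": 2},
  {"tx": 0,"ty": 0,"tz": 0,"wx": 0,"wy": 0,"wz": 0,"gripper": 2},
  {"tx": 0,"ty": 0,"tz": 0,"wx": 0,"wy": 0,"wz": 0,"gripper": 2},
])

```text
time: 28.65
tool_pos: [589.7, 15.1, 115.5]
tool_rot: [-179.9, 0.1, 29.1]
contact_force: [0.5, -1.3, 1.1]
width: 7.8
```

Call:
drive_tool([
  {"tx": 0,"ty": 0,"tz": 0,"wx": 0,"wy": 0,"wz": 0,"gripper": 30},
  {"tx": 0,"ty": 0,"tz": 0,"wx": 0,"wy": 0,"wz": 0,"gripper": 30},
  {"tx": 0,"ty": 0,"tz": 0,"wx": 0,"wy": 0,"wz": 0,"gripper": 30},
  {"tx": 0,"ty": 0,"tz": -0.7,"wx": 0,"wy": 0,"wz": 0,"gripper": 30},
  {"tx": 0,"ty": 0,"tz": -0.9,"wx": 0,"wy": 0,"wz": 0,"gripper": 45},
  {"tx": -0.5,"ty": 0.5,"tz": 0,"wx": 0,"wy": 0,"wz": 0,"gripper": 45},
  {"tx": -0.67,"ty": 0.65,"tz": 0,"wx": 0,"wy": 0,"wz": 0,"gripper": 45},
  {"tx": -0.67,"ty": 0.65,"tz": 0,"wx": 0,"wy": 0,"wz": 0,"gripper": 45},
  {"tx": -0.67,"ty": 0.65,"tz": 0,"wx": 0,"wy": 0,"wz": 0,"gripper": 45},
  {"tx": -0.67,"ty": 0.35,"tz": 0,"wx": 0,"wy": 0,"wz": 0,"gripper": 45},
  {"tx": -0.67,"ty": 0.18,"tz": 0,"wx": 0,"wy": 0,"wz": 0,"gripper": 45},
  {"tx": -0.95,"ty": 0,"tz": 0,"wx": 0,"wy": 0,"wz": 0,"gripper": 45},
])

```text
time: 29.85
tool_pos: [453.6, -233.7, 198.0]
tool_rot: [179.9, -0.1, 29.1]
contact_force: [0.2, -0.7, 0.7]
width: 45.2
```

```bash
python3 - <<'E'
from h import *
st(); print(delta([456,-232.7,4]).round(3))
E
```

```text
{'time': 29.8, 'tool_pos': [453.6, -233.7, 198.0], 'tool_rot': [179.9, -0.1, 29.1], 'contact_force': [0.2, -0.7, 0.7], 'width': 45.2, 'joint_pos': [-40.9, 0.9, 104.1, 0.0, 74.9, 20.0]}
[ 0.048 -0.005  3.88 ]
```

```bash
cat > find.py <<'E'
import sys; from h import *
def find(P,rad=70,nm=None):
    im,c=cam("wrist"); 
    if nm: cv2.imwrite(nm,im)
    u,v=proj(c,[[*P,7]])[0]; hsv=cv2.cvtColor(cv2.GaussianBlur(im,(3,3),0),cv2.COLOR_BGR2HSV)
    m=((hsv[...,1]<45)&(hsv[...,2]>95)).astype(np.uint8)
    n,lab,s,cen=cv2.connectedComponentsWithStats(m)
    for i in range(1,n):
        if 60<s[i,4]<2500 and np.hypot(*(cen[i]-[u,v]))<rad:
            yx=np.argwhere(lab==i)[:,::-1].astype(float); w=ray(c,yx,7)[:,:2]; mu=w.mean(0); U,S,V=np.linalg.svd(w-mu,full_matrices=0); a=(w-mu)@V[0]
            print("blob",cen[i].round(),s[i,4],"pred px",(round(u),round(v)),"mid",((a.max()+a.min())/2*V[0]+mu).round(1),"len",(a.max()-a.min()).round(1),"ang",np.degrees(np.arctan2(V[0][1],V[0][0])).round(1))
E
python3 -c "
from find import *
find([456,-232.7],nm='pics/w8.png')"
```

```text
blob [320. 180.] 415 pred px (320, 175) mid [ 452.7 -234.3] len 57.7 ang -153.9
```

Call:
drive_tool([
  {"tx": 0.01,"ty": 0,"tz": 0.6,"wx": 0,"wy": 0,"wz": 0.35,"gripper": 45},
  {"tx": 0,"ty": 0,"tz": 0.7,"wx": 0,"wy": 0,"wz": 0,"gripper": 45},
  {"tx": 0,"ty": 0,"tz": 0.7,"wx": 0,"wy": 0,"wz": 0,"gripper": 45},
  {"tx": 0,"ty": 0,"tz": 0.7,"wx": 0,"wy": 0,"wz": 0,"gripper": 45},
  {"tx": 0,"ty": 0,"tz": 0.6,"wx": 0,"wy": 0,"wz": 0,"gripper": 45},
  {"tx": 0,"ty": 0,"tz": 0.3,"wx": 0,"wy": 0,"wz": 0,"gripper": 45},
  {"tx": 0,"ty": 0,"tz": 0.2,"wx": 0,"wy": 0,"wz": 0,"gripper": 45},
  {"tx": 0,"ty": 0,"tz": 0.07,"wx": 0,"wy": 0,"wz": 0,"gripper": 45},
  {"tx": 0,"ty": 0,"tz": 0,"wx": 0,"wy": 0,"wz": 0,"gripper": 45},
  {"tx": 0,"ty": 0,"tz": 0,"wx": 0,"wy": 0,"wz": 0,"gripper": 2},
  {"tx": 0,"ty": 0,"tz": 0,"wx": 0,"wy": 0,"wz": 0,"gripper": 2},
  {"tx": 0,"ty": 0,"tz": 0,"wx": 0,"wy": 0,"wz": 0,"gripper": 2},
])

```text
time: 31.1
tool_pos: [454.7, -232.3, 4.4]
tool_rot: [179.9, -0.0, 27.0]
contact_force: [0.5, 0.5, 2.9]
width: 7.1
```

Call:
drive_tool([
  {"tx": 0,"ty": 0,"tz": 0,"wx": 0,"wy": 0,"wz": 0,"gripper": 2},
  {"tx": 0,"ty": 0,"tz": 0,"wx": 0,"wy": 0,"wz": 0,"gripper": 2},
  {"tx": 0,"ty": 0,"tz": 0,"wx": 0,"wy": 0,"wz": 0,"gripper": 2},
  {"tx": 0,"ty": 0,"tz": 0,"wx": 0,"wy": 0,"wz": 0,"gripper": 2},
])

```text
time: 31.5
tool_pos: [454.7, -232.3, 4.3]
tool_rot: [179.9, -0.0, 27.0]
contact_force: [-0.7, -0.1, 6.7]
width: 7.8
```

Call:
drive_tool([
  {"tx": 0,"ty": 0,"tz": -0.4,"wx": 0,"wy": 0,"wz": 0,"gripper": 2},
  {"tx": 0,"ty": 0,"tz": -0.7,"wx": 0,"wy": 0,"wz": 0,"gripper": 2},
  {"tx": 0,"ty": 0,"tz": -0.8,"wx": 0,"wy": 0,"wz": 0,"gripper": 2},
  {"tx": 0,"ty": 0,"tz": -0.8,"wx": 0,"wy": 0,"wz": 0,"gripper": 2},
  {"tx": 0,"ty": 0,"tz": -0.8,"wx": 0,"wy": 0,"wz": 0,"gripper": 2},
  {"tx": 0,"ty": 0,"tz": -0.4,"wx": 0,"wy": 0,"wz": 0,"gripper": 2},
  {"tx": 0,"ty": 0,"tz": 0,"wx": 0,"wy": 0,"wz": 0,"gripper": 2},
])

```text
time: 32.2
tool_pos: [455.7, -233.1, 202.0]
tool_rot: [179.6, -0.2, 27.0]
contact_force: [1.2, -0.8, -0.4]
width: 8.0
```

```bash
python3 - <<'E'
from h import *
st(); print(delta([588,20,118]).round(3))
E
```

```text
{'time': 32.2, 'tool_pos': [455.7, -233.1, 202.0], 'tool_rot': [179.6, -0.2, 27.0], 'contact_force': [1.2, -0.8, -0.4], 'width': 8.0, 'joint_pos': [-40.6, 0.7, 103.8, -0.0, 75.1, 22.4]}
[ 4.651 -3.321  1.67 ]
```

Call:
drive_tool([
  {"tx": 0.5,"ty": -0.36,"tz": 0,"wx": 0,"wy": 0,"wz": 0,"gripper": 2},
  {"tx": 0.75,"ty": -0.53,"tz": 0,"wx": 0,"wy": 0,"wz": 0,"gripper": 2},
  {"tx": 0.75,"ty": -0.53,"tz": 0,"wx": 0,"wy": 0,"wz": 0,"gripper": 2},
  {"tx": 0.75,"ty": -0.53,"tz": 0,"wx": 0,"wy": 0,"wz": 0,"gripper": 2},
  {"tx": 0.75,"ty": -0.53,"tz": 0,"wx": 0,"wy": 0,"wz": 0,"gripper": 2},
  {"tx": 0.7,"ty": -0.5,"tz": 0,"wx": 0,"wy": 0,"wz": 0,"gripper": 2},
  {"tx": 0.45,"ty": -0.33,"tz": 0,"wx": 0,"wy": 0,"wz": 0,"gripper": 2},
  {"tx": 0,"ty": 0,"tz": 0.5,"wx": 0,"wy": 0,"wz": 0,"gripper": 2},
  {"tx": 0,"ty": 0,"tz": 0.6,"wx": 0,"wy": 0,"wz": 0,"gripper": 2},
  {"tx": 0,"ty": 0,"tz": 0.5,"wx": 0,"wy": 0,"wz": 0,"gripper": 2},
  {"tx": 0,"ty": 0,"tz": 0,"wx": 0,"wy": 0,"wz": 0,"gripper": 2},
  {"tx": 0,"ty": 0,"tz": 0,"wx": 0,"wy": 0,"wz": 0,"gripper": 2},
])

```text
time: 33.4
tool_pos: [585.1, 21.4, 117.1]
tool_rot: [-179.9, 0.1, 27.0]
contact_force: [0.3, 0.1, 0.1]
width: 7.8
```

Call:
drive_tool([
  {"tx": 0,"ty": 0,"tz": 0,"wx": 0,"wy": 0,"wz": 0,"gripper": 30},
  {"tx": 0,"ty": 0,"tz": 0,"wx": 0,"wy": 0,"wz": 0,"gripper": 30},
  {"tx": 0,"ty": 0,"tz": 0,"wx": 0,"wy": 0,"wz": 0,"gripper": 30},
  {"tx": 0,"ty": 0,"tz": -0.7,"wx": 0,"wy": 0,"wz": 0,"gripper": 30},
  {"tx": 0,"ty": 0,"tz": -0.9,"wx": 0,"wy": 0,"wz": 0.6,"gripper": 45},
  {"tx": 0,"ty": 0,"tz": 0,"wx": 0,"wy": 0,"wz": 1,"gripper": 45},
  {"tx": 0,"ty": 0,"tz": 0,"wx": 0,"wy": 0,"wz": 1,"gripper": 45},
  {"tx": 0,"ty": 0,"tz": 0,"wx": 0,"wy": 0,"wz": 1,"gripper": 45},
  {"tx": 0,"ty": 0,"tz": 0,"wx": 0,"wy": 0,"wz": 0,"gripper": 45},
])

```text
time: 34.3
tool_pos: [586.4, 21.2, 199.2]
tool_rot: [180.0, -0.1, 5.4]
contact_force: [0.7, 0.1, 0.2]
width: 45.1
```

```bash
python3 - <<'E'
from h import *
st(); print(delta([434,-403.5,150]).round(3)); im,_=cam("wrist"); cv2.imwrite("pics/w9.png",im)
E
```

```text
{'time': 34.3, 'tool_pos': [586.4, 21.2, 199.2], 'tool_rot': [180.0, -0.1, 5.4], 'contact_force': [0.7, 0.1, 0.2], 'width': 45.1, 'joint_pos': [-9.7, 12.2, 91.7, -0.0, 76.1, 74.9]}
[-3.829  8.171  0.982]
```

Now to b3 with a check of its position.

Call:
drive_tool([
  {"tx": -0.25,"ty": 0.5,"tz": 0,"wx": 0,"wy": 0,"wz": 0,"gripper": 45},
  {"tx": -0.38,"ty": 0.82,"tz": 0,"wx": 0,"wy": 0,"wz": 0,"gripper": 45},
  {"tx": -0.38,"ty": 0.82,"tz": 0,"wx": 0,"wy": 0,"wz": 0,"gripper": 45},
  {"tx": -0.38,"ty": 0.82,"tz": 0,"wx": 0,"wy": 0,"wz": 0,"gripper": 45},
  {"tx": -0.38,"ty": 0.82,"tz": 0,"wx": 0,"wy": 0,"wz": 0,"gripper": 45},
  {"tx": -0.38,"ty": 0.82,"tz": 0,"wx": 0,"wy": 0,"wz": 0,"gripper": 45},
  {"tx": -0.38,"ty": 0.82,"tz": 0,"wx": 0,"wy": 0,"wz": 0,"gripper": 45},
  {"tx": -0.38,"ty": 0.82,"tz": 0,"wx": 0,"wy": 0,"wz": 0,"gripper": 45},
  {"tx": -0.38,"ty": 0.82,"tz": 0,"wx": 0,"wy": 0,"wz": 0,"gripper": 45},
  {"tx": -0.38,"ty": 0.8,"tz": 0,"wx": 0,"wy": 0,"wz": 0,"gripper": 45},
  {"tx": -0.16,"ty": 0.35,"tz": 0,"wx": 0,"wy": 0,"wz": 0,"gripper": 45},
  {"tx": 0,"ty": 0,"tz": 0,"wx": 0,"wy": 0,"wz": 0,"gripper": 45},
])

```text
time: 35.55
tool_pos: [433.0, -407.6, 198.5]
tool_rot: [180.0, -0.0, 5.3]
contact_force: [0.7, -0.1, 0.1]
width: 45.3
```

Call:
drive_tool([
  {"tx": 0,"ty": 0,"tz": 0,"wx": 0,"wy": 0,"wz": 0,"gripper": 45},
  {"tx": 0,"ty": 0,"tz": 0,"wx": 0,"wy": 0,"wz": 0,"gripper": 45},
])

```text
time: 35.75
tool_pos: [434.7, -403.9, 198.4]
tool_rot: [-180.0, -0.0, 5.5]
contact_force: [0.1, 0.4, 0.2]
width: 45.1
```

```bash
python3 -c "
from find import *
st();find([433,-403.5],90,'pics/w10.png'); print(delta([433,-403.5,4]))"
```

```text
{'time': 35.8, 'tool_pos': [434.7, -403.9, 198.4], 'tool_rot': [-180.0, -0.0, 5.5], 'contact_force': [0.1, 0.4, 0.2], 'width': 45.1, 'joint_pos': [-54.6, 13.2, 90.5, 0.0, 76.3, 29.9]}
blob [322. 173.] 403 pred px (321, 179) mid [ 435.8 -404.6] len 55.3 ang -176.5
[-0.03442938 -0.00791691  3.88780184]
```

Call:
drive_tool([
  {"tx": 0,"ty": 0.01,"tz": 0.6,"wx": 0,"wy": 0,"wz": 0.1,"gripper": 45},
  {"tx": 0,"ty": 0,"tz": 0.7,"wx": 0,"wy": 0,"wz": 0,"gripper": 45},
  {"tx": 0,"ty": 0,"tz": 0.7,"wx": 0,"wy": 0,"wz": 0,"gripper": 45},
  {"tx": 0,"ty": 0,"tz": 0.7,"wx": 0,"wy": 0,"wz": 0,"gripper": 45},
  {"tx": 0,"ty": 0,"tz": 0.6,"wx": 0,"wy": 0,"wz": 0,"gripper": 45},
  {"tx": 0,"ty": 0,"tz": 0.3,"wx": 0,"wy": 0,"wz": 0,"gripper": 45},
  {"tx": 0,"ty": 0,"tz": 0.2,"wx": 0,"wy": 0,"wz": 0,"gripper": 45},
  {"tx": 0,"ty": 0,"tz": 0.07,"wx": 0,"wy": 0,"wz": 0,"gripper": 45},
  {"tx": 0,"ty": 0,"tz": 0,"wx": 0,"wy": 0,"wz": 0,"gripper": 45},
  {"tx": 0,"ty": 0,"tz": 0,"wx": 0,"wy": 0,"wz": 0,"gripper": 2},
  {"tx": 0,"ty": 0,"tz": 0,"wx": 0,"wy": 0,"wz": 0,"gripper": 2},
  {"tx": 0,"ty": 0,"tz": 0,"wx": 0,"wy": 0,"wz": 0,"gripper": 2},
])

```text
time: 37.0
tool_pos: [434.5, -406.6, 6.1]
tool_rot: [179.9, -0.1, 4.8]
contact_force: [0.3, 1.3, 3.6]
width: 7.4
```

Call:
drive_tool([
  {"tx": 0,"ty": 0,"tz": 0,"wx": 0,"wy": 0,"wz": 0,"gripper": 2},
  {"tx": 0,"ty": 0,"tz": 0,"wx": 0,"wy": 0,"wz": 0,"gripper": 2},
  {"tx": 0,"ty": 0,"tz": 0,"wx": 0,"wy": 0,"wz": 0,"gripper": 2},
  {"tx": 0,"ty": 0,"tz": 0,"wx": 0,"wy": 0,"wz": 0,"gripper": 2},
])

```text
time: 37.4
tool_pos: [434.5, -406.6, 6.0]
tool_rot: [179.9, -0.0, 4.8]
contact_force: [-0.8, 1.2, 5.7]
width: 7.3
```

Call:
drive_tool([
  {"tx": 0,"ty": 0,"tz": -0.4,"wx": 0,"wy": 0,"wz": 0,"gripper": 2},
  {"tx": 0,"ty": 0,"tz": -0.7,"wx": 0,"wy": 0,"wz": 0,"gripper": 2},
  {"tx": 0,"ty": 0,"tz": -0.8,"wx": 0,"wy": 0,"wz": 0,"gripper": 2},
  {"tx": 0,"ty": 0,"tz": -0.8,"wx": 0,"wy": 0,"wz": 0,"gripper": 2},
  {"tx": 0,"ty": 0,"tz": -0.8,"wx": 0,"wy": 0,"wz": 0,"gripper": 2},
  {"tx": 0,"ty": 0,"tz": -0.4,"wx": 0,"wy": 0,"wz": 0,"gripper": 2},
  {"tx": 0,"ty": 0,"tz": 0,"wx": 0,"wy": 0,"wz": 0,"gripper": 2},
])

```text
time: 38.1
tool_pos: [435.3, -407.8, 204.0]
tool_rot: [179.6, -0.2, 4.8]
contact_force: [-0.3, -0.9, -1.4]
width: 7.7
```

```bash
python3 - <<'E'
from h import *
st(); print(delta([592,8,118]).round(3))
E
```

```text
{'time': 38.1, 'tool_pos': [435.3, -407.8, 204.0], 'tool_rot': [179.6, -0.2, 4.8], 'contact_force': [-0.3, -0.9, -1.4], 'width': 7.7, 'joint_pos': [-54.7, 13.1, 90.0, -0.0, 76.4, 30.5]}
[ 3.809 -8.036  1.682]
```

Call:
drive_tool([
  {"tx": 0.2,"ty": -0.5,"tz": 0,"wx": 0,"wy": 0,"wz": 0,"gripper": 2},
  {"tx": 0.38,"ty": -0.82,"tz": 0,"wx": 0,"wy": 0,"wz": 0,"gripper": 2},
  {"tx": 0.38,"ty": -0.82,"tz": 0,"wx": 0,"wy": 0,"wz": 0,"gripper": 2},
  {"tx": 0.38,"ty": -0.82,"tz": 0,"wx": 0,"wy": 0,"wz": 0,"gripper": 2},
  {"tx": 0.38,"ty": -0.82,"tz": 0,"wx": 0,"wy": 0,"wz": 0,"gripper": 2},
  {"tx": 0.38,"ty": -0.82,"tz": 0,"wx": 0,"wy": 0,"wz": 0,"gripper": 2},
  {"tx": 0.38,"ty": -0.82,"tz": 0,"wx": 0,"wy": 0,"wz": 0,"gripper": 2},
  {"tx": 0.38,"ty": -0.82,"tz": 0,"wx": 0,"wy": 0,"wz": 0,"gripper": 2},
  {"tx": 0.38,"ty": -0.82,"tz": 0,"wx": 0,"wy": 0,"wz": 0,"gripper": 2},
  {"tx": 0.38,"ty": -0.65,"tz": 0,"wx": 0,"wy": 0,"wz": 0,"gripper": 2},
  {"tx": 0.19,"ty": -0.33,"tz": 0,"wx": 0,"wy": 0,"wz": 0,"gripper": 2},
  {"tx": 0,"ty": 0,"tz": 0.5,"wx": 0,"wy": 0,"wz": 0,"gripper": 2},
])

```text
time: 39.3
tool_pos: [592.5, 13.1, 176.0]
tool_rot: [180.0, -0.3, 5.0]
contact_force: [0.1, -0.6, 0.1]
width: 7.3
```

Call:
drive_tool([
  {"tx": 0,"ty": 0,"tz": 0.6,"wx": 0,"wy": 0,"wz": 0,"gripper": 2},
  {"tx": 0,"ty": 0,"tz": 0.5,"wx": 0,"wy": 0,"wz": 0,"gripper": 2},
  {"tx": 0,"ty": 0,"tz": 0,"wx": 0,"wy": 0,"wz": 0,"gripper": 2},
  {"tx": 0,"ty": 0,"tz": 0,"wx": 0,"wy": 0,"wz": 0,"gripper": 30},
  {"tx": 0,"ty": 0,"tz": 0,"wx": 0,"wy": 0,"wz": 0,"gripper": 30},
  {"tx": 0,"ty": 0,"tz": 0,"wx": 0,"wy": 0,"wz": 0,"gripper": 30},
  {"tx": 0,"ty": 0,"tz": -0.7,"wx": 0,"wy": 0,"wz": 0,"gripper": 30},
  {"tx": 0,"ty": 0,"tz": -0.9,"wx": 0,"wy": 0,"wz": 0,"gripper": 30},
  {"tx": -0.6,"ty": 0.3,"tz": -0.5,"wx": 0,"wy": 0,"wz": 0,"gripper": 0},
  {"tx": -0.8,"ty": 0.3,"tz": -0.5,"wx": 0,"wy": 0,"wz": 0,"gripper": 0},
  {"tx": -0.8,"ty": 0.3,"tz": -0.4,"wx": 0,"wy": 0,"wz": 0,"gripper": 0},
  {"tx": -0.6,"ty": 0,"tz": 0,"wx": 0,"wy": 0,"wz": 0,"gripper": 0},
])

```text
time: 40.5
tool_pos: [454.9, -47.9, 274.6]
tool_rot: [179.7, -0.4, 4.7]
contact_force: [-0.3, -0.4, 0.2]
width: 0.2
```

Call:
drive_tool([
  {"tx": 0,"ty": 0,"tz": 0,"wx": 0,"wy": 0,"wz": 0,"gripper": 0},
  {"tx": 0,"ty": 0,"tz": 0,"wx": 0,"wy": 0,"wz": 0,"gripper": 0},
  {"tx": 0,"ty": 0,"tz": 0,"wx": 0,"wy": 0,"wz": 0,"gripper": 0},
])

```text
time: 40.8
tool_pos: [455.4, -45.9, 270.4]
tool_rot: [180.0, -0.1, 4.8]
contact_force: [0.1, 0.6, 0.1]
width: -0.2
```

```bash
python3 - <<'E'
from h import *
st()
im,c=cam("wrist"); np.savez("w11.npz",*c)
cv2.imwrite("pics/w11.png",im)
E
```

```text
{'time': 40.8, 'tool_pos': [455.4, -45.9, 270.4], 'tool_rot': [180.0, -0.1, 4.8], 'contact_force': [0.1, 0.6, 0.1], 'width': -0.2, 'joint_pos': [-21.0, -10.5, 106.4, 0.0, 83.9, 64.2]}
```

View pics/w11.png

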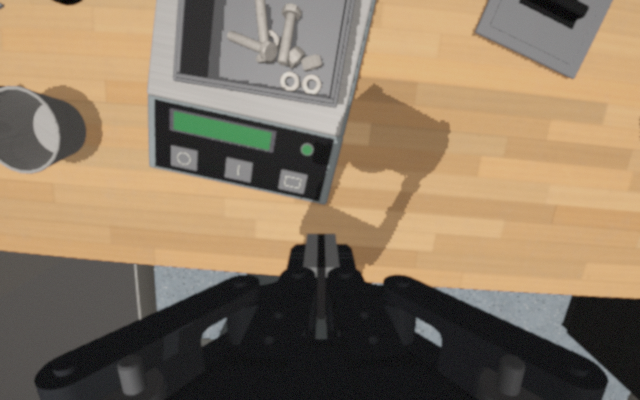

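Three bolts and the nuts are visible in the tub, around (245–315, 10–85). The cup stands empty at left, and the record key is at (292,181).

```bash
python3 - <<'E'
from h import *
f=np.load("w11.npz"); c=[f[k] for k in f]
k=ray(c,[(184,158),(238,170),(292,181)],38)[:,:2]; print(k.round(1).tolist())
y=np.radians(-7.4); n=np.array([.208*np.cos(y),.208*np.sin(y),-.978]); r=np.r_[(k[2]+[438.5,-13.9])/2,38]
print(r, r-40*n, (r-40*n-bot.get_obs()["tool_pos"])); print(delta(r-40*n))
E
```

```text
[[457.1, 117.1], [447.8, 52.4], [439.8, -12.6]]
[439.1292311  -13.25533324  38.        ] [430.87852703 -12.18375388  77.12      ] [ -24.48048623   33.66109085 -192.96616341]
[-0.4331708  -0.71232064  3.85905218]
```

Call:
drive_tool([
  {"tx": -0.11,"ty": -0.18,"tz": 0.5,"wx": 0,"wy": 0,"wz": 0,"gripper": 0},
  {"tx": -0.11,"ty": -0.18,"tz": 0.7,"wx": 0,"wy": 0,"wz": 0,"gripper": 0},
  {"tx": -0.11,"ty": -0.18,"tz": 0.7,"wx": 0,"wy": 0,"wz": 0,"gripper": 0},
  {"tx": -0.11,"ty": -0.18,"tz": 0.7,"wx": 0,"wy": 0,"wz": 0,"gripper": 0},
  {"tx": 0,"ty": 0,"tz": 0.6,"wx": 0,"wy": 0,"wz": 1,"gripper": 0},
  {"tx": 0,"ty": 0,"tz": 0.3,"wx": 0,"wy": 0,"wz": 1,"gripper": 0},
  {"tx": 0,"ty": 0,"tz": 0,"wx": 0,"wy": 1,"wz": 0,"gripper": 0},
  {"tx": 0,"ty": 0,"tz": 0,"wx": 0,"wy": 1,"wz": 0,"gripper": 0},
  {"tx": 0,"ty": 0,"tz": 0,"wx": 0,"wy": 0,"wz": 0,"gripper": 0},
  {"tx": 0,"ty": 0,"tz": 0,"wx": 0,"wy": 0,"wz": 0,"gripper": 0},
])

```text
time: 41.85
tool_pos: [430.0, -11.9, 95.2]
tool_rot: [180.0, -11.9, -7.2]
contact_force: [0.4, -0.7, -0.4]
width: -0.1
```

```bash
python3 - <<'E'
from h import *
st(); o=bot.get_obs(); Rt=R.from_euler("xyz",o["tool_rot"],degrees=True).as_matrix()
print(delta(np.array([439.1,-13.2,38.3])-6*Rt[:,2]),Rt[:,2])
E
```

```text
{'time': 41.8, 'tool_pos': [430.0, -11.9, 95.2], 'tool_rot': [180.0, -11.9, -7.2], 'contact_force': [0.4, -0.7, -0.4], 'width': -0.1, 'joint_pos': [-19.7, -14.0, 131.0, 3.3, 51.4, 75.8]}
[-0.05635379  0.00310381  1.03180759] [ 0.20510696 -0.02601594 -0.97839374]
```

Call:
drive_tool([
  {"tx": -0.05,"ty": 0,"tz": 0.3,"wx": 0,"wy": 0,"wz": 0,"gripper": 0},
  {"tx": 0,"ty": 0,"tz": 0.4,"wx": 0,"wy": 0,"wz": 0,"gripper": 0},
  {"tx": 0,"ty": 0,"tz": 0.2,"wx": 0,"wy": 0,"wz": 0,"gripper": 0},
  {"tx": 0,"ty": 0,"tz": 0.1,"wx": 0,"wy": 0,"wz": 0,"gripper": 0},
  {"tx": 0,"ty": 0,"tz": 0,"wx": 0,"wy": 0,"wz": 0,"gripper": 0},
  {"tx": 0,"ty": 0,"tz": 0,"wx": 0,"wy": 0,"wz": 0,"gripper": 0},
])

```text
time: 42.45
tool_pos: [438.2, -13.1, 46.1]
tool_rot: [180.0, -12.0, -7.2]
contact_force: [0.1, -0.2, -0.5]
width: -0.2
```

Call:
drive_tool([
  {"tx": 0,"ty": 0,"tz": 0.02,"wx": 0,"wy": 0,"wz": 0,"gripper": 0},
  {"tx": 0,"ty": 0,"tz": 0.02,"wx": 0,"wy": 0,"wz": 0,"gripper": 0},
  {"tx": 0,"ty": 0,"tz": 0.02,"wx": 0,"wy": 0,"wz": 0,"gripper": 0},
  {"tx": 0,"ty": 0,"tz": 0,"wx": 0,"wy": 0,"wz": 0,"gripper": 0},
])

```text
time: 42.85
tool_pos: [438.1, -13.0, 42.6]
tool_rot: [180.0, -12.0, -7.2]
contact_force: [-1.5, -0.1, 0.3]
width: -0.2
```

Call:
drive_tool([
  {"tx": 0,"ty": 0,"tz": 0.03,"wx": 0,"wy": 0,"wz": 0,"gripper": 0},
  {"tx": 0,"ty": 0,"tz": 0.02,"wx": 0,"wy": 0,"wz": 0,"gripper": 0},
  {"tx": 0,"ty": 0,"tz": 0.02,"wx": 0,"wy": 0,"wz": 0,"gripper": 0},
  {"tx": 0,"ty": 0,"tz": 0,"wx": 0,"wy": 0,"wz": 0,"gripper": 0},
])

```text
time: 43.25
tool_pos: [438.7, -13.0, 38.9]
tool_rot: [-180.0, -12.0, -7.2]
contact_force: [0.5, -0.3, 0.4]
width: 0.0
```

Call:
drive_tool([
  {"tx": 0,"ty": 0,"tz": 0.02,"wx": 0,"wy": 0,"wz": 0,"gripper": 0},
  {"tx": 0,"ty": 0,"tz": 0,"wx": 0,"wy": 0,"wz": 0,"gripper": 0},
])

```text
time: 43.45
tool_pos: [439.1, -13.1, 38.2]
tool_rot: [-180.0, -12.0, -7.2]
contact_force: [-0.6, 0.4, 1.4]
width: -0.1
```

Call:
drive_tool([
  {"tx": 0,"ty": 0,"tz": 0.02,"wx": 0,"wy": 0,"wz": 0,"gripper": 0},
  {"tx": 0,"ty": 0,"tz": 0.007,"wx": 0,"wy": 0,"wz": 0,"gripper": 0},
  {"tx": 0,"ty": 0,"tz": 0,"wx": 0,"wy": 0,"wz": 0,"gripper": 0},
  {"tx": 0,"ty": 0,"tz": 0,"wx": 0,"wy": 0,"wz": 0,"gripper": 0},
])

```text
time: 43.85
tool_pos: [439.4, -13.1, 37.1]
tool_rot: [180.0, -12.0, -7.2]
contact_force: [-4.0, -0.3, 6.0]
width: -0.1
```

Call:
drive_tool([
  {"tx": 0,"ty": 0,"tz": 0,"wx": 0,"wy": 0,"wz": 0,"gripper": 0},
  {"tx": 0,"ty": 0,"tz": 0,"wx": 0,"wy": 0,"wz": 0,"gripper": 0},
  {"tx": 0,"ty": 0,"tz": -0.1,"wx": 0,"wy": 0,"wz": 0,"gripper": 0},
  {"tx": 0,"ty": 0,"tz": -0.5,"wx": 0,"wy": 0,"wz": 0,"gripper": 0},
  {"tx": 0,"ty": 0,"tz": -0.9,"wx": 0,"wy": 0,"wz": 0,"gripper": 0},
  {"tx": 0,"ty": 0,"tz": -0.9,"wx": 0,"wy": 0,"wz": 0,"gripper": 0},
  {"tx": 0,"ty": 0,"tz": -0.9,"wx": 0,"wy": 0,"wz": 0,"gripper": 0},
  {"tx": 0,"ty": 0,"tz": -0.5,"wx": 0,"wy": -1,"wz": -0.4,"gripper": 0},
  {"tx": 0,"ty": 0,"tz": 0,"wx": 0,"wy": -1,"wz": 0,"gripper": 0},
  {"tx": 0,"ty": 0,"tz": 0,"wx": 0,"wy": 0,"wz": -1,"gripper": 50},
  {"tx": 0,"ty": 0,"tz": 0,"wx": 0,"wy": 0,"wz": -1,"gripper": 50},
  {"tx": 0,"ty": 0,"tz": 0,"wx": 0,"wy": 0,"wz": -1,"gripper": 50},
])

```text
time: 45.05
tool_pos: [400.1, -8.1, 222.6]
tool_rot: [179.7, 0.1, 13.4]
contact_force: [-0.2, 0.6, 0.5]
width: 43.0
```

Call:
drive_tool([
  {"tx": 0,"ty": 0,"tz": 0,"wx": 0,"wy": 0,"wz": -1,"gripper": 50},
  {"tx": 0,"ty": 0,"tz": 0,"wx": 0,"wy": 0,"wz": -1,"gripper": 50},
  {"tx": 0,"ty": 0,"tz": 0,"wx": 0,"wy": 0,"wz": -1,"gripper": 50},
  {"tx": 0,"ty": 0,"tz": 0,"wx": 0,"wy": 0,"wz": -1,"gripper": 50},
  {"tx": 0,"ty": 0,"tz": 0,"wx": 0,"wy": 0,"wz": -1,"gripper": 50},
  {"tx": 0,"ty": 0,"tz": 0,"wx": 0,"wy": 0,"wz": -1,"gripper": 50},
  {"tx": 0,"ty": 0,"tz": 0,"wx": 0,"wy": 0,"wz": -1,"gripper": 50},
  {"tx": 0,"ty": 0,"tz": 0,"wx": 0,"wy": 0,"wz": -1,"gripper": 50},
  {"tx": 0,"ty": 0,"tz": 0,"wx": 0,"wy": 0,"wz": -1,"gripper": 50},
  {"tx": 0,"ty": 0,"tz": 0,"wx": 0,"wy": 0,"wz": -1,"gripper": 50},
  {"tx": 0,"ty": 0,"tz": 0,"wx": 0,"wy": 0,"wz": 0,"gripper": 50},
])

```text
time: 46.15
tool_pos: [400.1, -8.1, 222.7]
tool_rot: [179.9, 0.4, 73.2]
contact_force: [-0.3, 0.1, -0.7]
width: 50.1
```

```bash
python3 - <<'E'
from h import *
st(); print(delta([605,-315,190]))
E
```

```text
{'time': 46.2, 'tool_pos': [400.1, -8.1, 222.7], 'tool_rot': [179.9, 0.4, 73.2], 'contact_force': [-0.3, 0.1, -0.7], 'width': 50.1, 'joint_pos': [-18.3, -18.3, 118.2, -0.4, 80.0, -1.4]}
[-4.68339397  5.69963498  0.69088025]
```

Call:
drive_tool([
  {"tx": -0.3,"ty": 0.38,"tz": 0,"wx": 0,"wy": 0,"wz": 0,"gripper": 50},
  {"tx": -0.56,"ty": 0.68,"tz": 0,"wx": 0,"wy": 0,"wz": 0,"gripper": 50},
  {"tx": -0.56,"ty": 0.68,"tz": 0,"wx": 0,"wy": 0,"wz": 0,"gripper": 50},
  {"tx": -0.56,"ty": 0.68,"tz": 0,"wx": 0,"wy": 0,"wz": 0,"gripper": 50},
  {"tx": -0.56,"ty": 0.68,"tz": 0,"wx": 0,"wy": 0,"wz": 0,"gripper": 50},
  {"tx": -0.56,"ty": 0.68,"tz": 0.1,"wx": 0,"wy": 0,"wz": 0,"gripper": 50},
  {"tx": -0.56,"ty": 0.68,"tz": 0.2,"wx": 0,"wy": 0,"wz": 0,"gripper": 50},
  {"tx": -0.56,"ty": 0.68,"tz": 0.2,"wx": 0,"wy": 0,"wz": 0,"gripper": 50},
  {"tx": -0.46,"ty": 0.56,"tz": 0.2,"wx": 0,"wy": 0,"wz": 0,"gripper": 50},
  {"tx": 0,"ty": 0,"tz": 0,"wx": 0,"wy": 0,"wz": 0,"gripper": 50},
  {"tx": 0,"ty": 0,"tz": 0,"wx": 0,"wy": 0,"wz": 0,"gripper": 50},
  {"tx": 0,"ty": 0,"tz": 0,"wx": 0,"wy": 0,"wz": 0,"gripper": 50},
])

```text
time: 47.35
tool_pos: [605.1, -314.2, 190.2]
tool_rot: [179.9, 0.4, 73.1]
contact_force: [-0.5, 0.7, 0.5]
width: 50.2
```

```bash
python3 - <<'E'
from h import *
st()
im,c=cam("wrist"); np.savez("w12.npz",*c)
cv2.imwrite("pics/w12.png",im)
E
```

```text
{'time': 47.4, 'tool_pos': [605.1, -314.2, 190.2], 'tool_rot': [179.9, 0.4, 73.1], 'contact_force': [-0.5, 0.7, 0.5], 'width': 50.2, 'joint_pos': [-37.4, 26.2, 75.0, -0.3, 78.5, -20.5]}
```

View pics/w12.png

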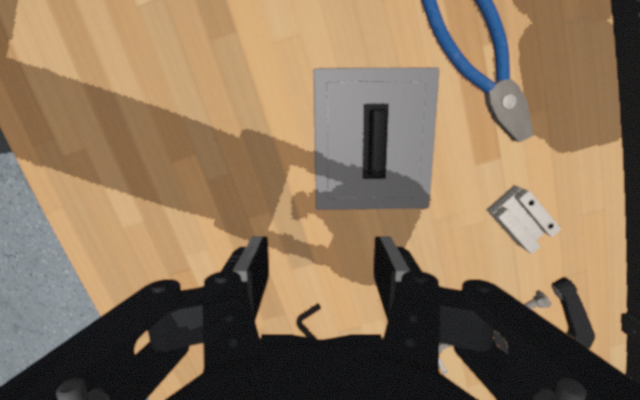

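The lid corners are (315,68), (438,68), (429,208) and (316,209), with the grip bar at (363–388, 104–178).

```bash
python3 - <<'E'
from h import *
f=np.load("w12.npz"); c=[f[k] for k in f]
l=ray(c,[(315,68),(438,68),(429.5,208),(316,209)],14)[:,:2]; print(l.round(1).tolist(),l.mean(0)); s=np.diff(np.r_[l,l[:1]],axis=0); print(np.hypot(*s.T).round(1),np.degrees(np.arctan2(s[:,1],s[:,0])).round(1))
print(ray(c,[(363,104),(388,104),(385,178),(363,178)],38)[:,:2].round(1))
# project model
for ctr,a in((l.mean(0),np.radians(-17)),):
  u=np.array([np.cos(a),np.sin(a)]);v=np.array([-u[1],u[0]])
  print(proj(c,[[*(ctr+sx*7*u+sy*32*v),z] for z in(38,14) for sx in(-1,1) for sy in(-1,1)]).round().tolist())
  print(proj(c,[[*(ctr+sx*60*u+sy*70*v),14] for sx in(-1,1) for sy in(-1,1)]).round().tolist())
print(delta([*l.mean(0),60]))
E
```

```text
[[631.6, -212.1], [742.8, -245.0], [706.1, -378.1], [591.9, -344.5]] [ 668.09673244 -294.93419483]
[115.9 138.  119.1 138.2] [ -16.5 -105.4  163.6   73.3]
[[ 663.1 -256.2]
 [ 684.4 -262.6]
 [ 665.6 -327.1]
 [ 645.7 -321.1]]
[[370.0, 179.0], [373.0, 108.0], [385.0, 179.0], [389.0, 108.0], [367.0, 174.0], [369.0, 108.0], [380.0, 174.0], [384.0, 108.0]]
[[314.0, 209.0], [314.0, 66.0], [429.0, 209.0], [441.0, 68.0]]
[0.7495652  1.08805271 2.60929132]
```

The lid was knocked about 5 cm, to (668,−294) at yaw −16.8°. I'll use the new pose.

Call:
drive_tool([
  {"tx": 0.26,"ty": 0.36,"tz": 0.5,"wx": 0,"wy": 0,"wz": 0,"gripper": 50},
  {"tx": 0.26,"ty": 0.36,"tz": 0.5,"wx": 0,"wy": 0,"wz": 0,"gripper": 50},
  {"tx": 0.25,"ty": 0.37,"tz": 0.5,"wx": 0,"wy": 0,"wz": 0,"gripper": 50},
  {"tx": 0,"ty": 0,"tz": 0.6,"wx": 0,"wy": 0,"wz": 0,"gripper": 50},
  {"tx": 0,"ty": 0,"tz": 0.6,"wx": 0,"wy": 0,"wz": 0,"gripper": 50},
  {"tx": 0,"ty": 0,"tz": 0.2,"wx": 0,"wy": 0,"wz": 0,"gripper": 50},
  {"tx": 0,"ty": 0,"tz": 0,"wx": 0,"wy": 0,"wz": 0,"gripper": 50},
  {"tx": 0,"ty": 0,"tz": 0,"wx": 0,"wy": 0,"wz": 0,"gripper": 50},
])

```text
time: 48.2
tool_pos: [669.3, -295.3, 46.8]
tool_rot: [179.8, 0.4, 73.2]
contact_force: [1.7, -0.3, 0.5]
width: 50.0
```

```bash
python3 - <<'E'
from h import *
st(); print(delta([668.3,-293.5,17.5]))
E
```

```text
{'time': 48.2, 'tool_pos': [669.3, -295.3, 46.8], 'tool_rot': [179.8, 0.4, 73.2], 'contact_force': [1.7, -0.3, 0.5], 'width': 50.0, 'joint_pos': [-33.1, 41.4, 70.2, -0.4, 68.1, -16.1]}
[ 0.03264384 -0.03111489  0.58567142]
```

Call:
drive_tool([
  {"tx": 0.03,"ty": -0.03,"tz": 0.3,"wx": 0,"wy": 0,"wz": 0,"gripper": 50},
  {"tx": 0,"ty": 0,"tz": 0.2,"wx": 0,"wy": 0,"wz": 0,"gripper": 50},
  {"tx": 0,"ty": 0,"tz": 0.07,"wx": 0,"wy": 0,"wz": 0,"gripper": 50},
  {"tx": 0,"ty": 0,"tz": 0,"wx": 0,"wy": 0,"wz": 0,"gripper": 50},
  {"tx": 0,"ty": 0,"tz": 0,"wx": 0,"wy": 0,"wz": 0,"gripper": 8},
  {"tx": 0,"ty": 0,"tz": 0,"wx": 0,"wy": 0,"wz": 0,"gripper": 8},
  {"tx": 0,"ty": 0,"tz": 0,"wx": 0,"wy": 0,"wz": 0,"gripper": 8},
  {"tx": 0,"ty": 0,"tz": 0,"wx": 0,"wy": 0,"wz": 0,"gripper": 8},
  {"tx": 0,"ty": 0,"tz": 0,"wx": 0,"wy": 0,"wz": 0,"gripper": 8},
  {"tx": 0,"ty": 0,"tz": 0,"wx": 0,"wy": 0,"wz": 0,"gripper": 8},
  {"tx": 0,"ty": 0,"tz": 0,"wx": 0,"wy": 0,"wz": 0,"gripper": 8},
], squeeze=50)

```text
time: 49.3
tool_pos: [667.8, -293.5, 16.6]
tool_rot: [179.8, 0.4, 73.2]
contact_force: [-0.0, -0.3, 4.0]
width: 12.6
```

Call:
drive_tool([
  {"tx": 0,"ty": 0,"tz": -0.2,"wx": 0,"wy": 0,"wz": 0,"gripper": 8},
  {"tx": 0,"ty": 0,"tz": -0.6,"wx": 0,"wy": 0,"wz": 0,"gripper": 8},
  {"tx": 0,"ty": 0,"tz": -0.8,"wx": 0,"wy": 0,"wz": 0,"gripper": 8},
  {"tx": 0,"ty": 0,"tz": -0.8,"wx": 0,"wy": 0,"wz": 0,"gripper": 8},
  {"tx": 0,"ty": 0,"tz": -0.8,"wx": 0,"wy": 0,"wz": 0,"gripper": 8},
  {"tx": 0,"ty": 0,"tz": -0.6,"wx": 0,"wy": 0,"wz": 0,"gripper": 8},
  {"tx": 0,"ty": 0,"tz": -0.2,"wx": 0,"wy": 0,"wz": 0,"gripper": 8},
  {"tx": 0,"ty": 0,"tz": 0,"wx": 0,"wy": 0,"wz": 0,"gripper": 8},
  {"tx": 0,"ty": 0,"tz": 0,"wx": 0,"wy": 0,"wz": 0,"gripper": 8},
])

```text
time: 50.2
tool_pos: [666.4, -291.2, 213.0]
tool_rot: [-179.8, 0.3, 73.2]
contact_force: [-0.1, 0.4, -2.3]
width: 12.8
```

```bash
python3 - <<'E'
from h import *
st()
f=np.load("w11.npz"); c=[f[k] for k in f]
# tub front rim corners from the w11 view
print(ray(c,[(174,84),(345,103)],132)[:,:2].round(1))
im,c=cam("wrist"); np.savez("w13.npz",*c)
a=im[:400,120:520]; b=cv2.imread("pics/w11.png")[0:130,130:400]
b=cv2.resize(b,(400,193),interpolation=cv2.INTER_CUBIC); cv2.imwrite("pics/w13.png",np.vstack([a,b])) 
E
```

```text
{'time': 50.2, 'tool_pos': [666.4, -291.2, 213.0], 'tool_rot': [-179.8, 0.3, 73.2], 'contact_force': [-0.1, 0.4, -2.3], 'width': 12.8, 'joint_pos': [-33.0, 32.5, 63.8, -0.3, 83.7, -16.1]}
[[535.5  85.2]
 [531.4 -60.1]]
```

View pics/w13.png

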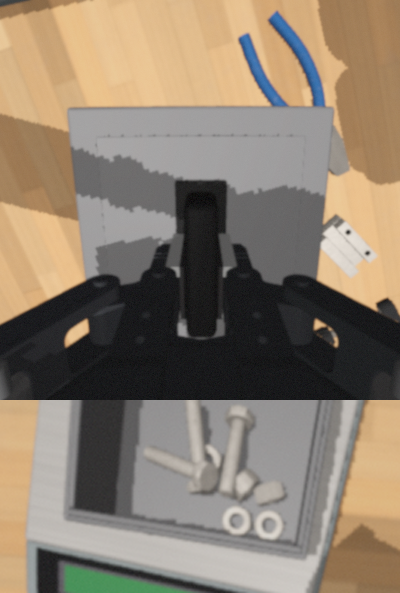

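The lid is held level and square. Its far edge is at row ~107, columns 188–452. In w11 the tub's outer front rim corners are about (174.6,80) and (337,105), with the right edge reaching (353,0).

```bash
python3 - <<'E'
from h import *
f=np.load("w11.npz"); c=[f[k] for k in f]
q=ray(c,[(174.6,80),(337,105),(353,0)],132)[:,:2]; print(q.round(1).tolist(),np.hypot(*(q[0]-q[1])),[np.degrees(np.arctan2(*(a)[::-1])).round(1) for a in(q[0]-q[1],q[2]-q[1])])
a=np.radians(-4.7);u=np.array([np.cos(a),np.sin(a)]);v=np.array([-u[1],u[0]])
print("tub from front edge mid",q[:2].mean(0)+58*u)
for ctr in([593,13.5],[594.5,12.5]): print(ctr,proj(c,[[*(np.array(ctr)+sx*58*u+sy*68*v),132] for sx,sy in((-1,1),(-1,-1),(1,-1))]).round(1).tolist())
f5=np.load("w5.npz"); c5=[f5[k] for k in f5]
for ctr in([593,13.5],[594.5,12.5]): print(proj(c5,[[*(np.array(ctr)+sx*58*u+sy*68*v),132] for sx,sy in((-1,-1),(1,-1))]).round(1).tolist())
f=np.load("w13.npz"); c=[f[k] for k in f]
e=ray(c,[(188,107),(452,107)],210.4); o=bot.get_obs(); Rt=R.from_euler("xyz",o["tool_rot"],degrees=True).as_matrix(); print("edge in tool",((e-o["tool_pos"])@Rt).round(1))
E
```

```text
[[538.8, 84.6], [529.1, -53.5], [611.0, -58.5]] 138.3671746636014 [np.float64(86.0), np.float64(-3.5)]
tub from front edge mid [591.78295286  10.80992321]
[593, 13.5] [[172.9, 77.4], [332.4, 104.0], [358.2, -47.4]]
[594.5, 12.5] [[174.0, 75.7], [333.8, 102.3], [359.7, -49.3]]
[[325.8, 133.6], [454.4, 60.8]]
[[328.0, 133.6], [456.6, 60.8]]
edge in tool [[ 68.6 -57.3   1.8]
 [ 68.5  59.    1.3]]
```

Call:
drive_tool([
  {"tx": 0,"ty": 0,"tz": 0,"wx": 0,"wy": 0,"wz": -1,"gripper": 8},
  {"tx": 0,"ty": 0,"tz": 0,"wx": 0,"wy": 0,"wz": -1.0,"gripper": 8},
  {"tx": 0.4,"ty": -0.13,"tz": 0,"wx": 0,"wy": 0,"wz": -0.05,"gripper": 8},
  {"tx": 0.75,"ty": -0.25,"tz": 0,"wx": 0,"wy": 0,"wz": 0,"gripper": 8},
  {"tx": 0.75,"ty": -0.25,"tz": 0,"wx": 0,"wy": 0,"wz": 0,"gripper": 8},
  {"tx": 0.75,"ty": -0.25,"tz": 0,"wx": 0,"wy": 0,"wz": 0,"gripper": 8},
  {"tx": 0.75,"ty": -0.25,"tz": 0,"wx": 0,"wy": 0,"wz": 0,"gripper": 8},
  {"tx": 0.75,"ty": -0.25,"tz": 0,"wx": 0,"wy": 0,"wz": 0,"gripper": 8},
  {"tx": 0.75,"ty": -0.25,"tz": 0,"wx": 0,"wy": 0,"wz": 0,"gripper": 8},
  {"tx": 0.65,"ty": -0.2,"tz": 0,"wx": 0,"wy": 0,"wz": 0,"gripper": 8},
  {"tx": 0.35,"ty": -0.1,"tz": 0,"wx": 0,"wy": 0,"wz": 0,"gripper": 8},
  {"tx": 0,"ty": 0,"tz": 0,"wx": 0,"wy": 0,"wz": 0,"gripper": 8},
])

```text
time: 51.45
tool_pos: [593.5, 12.0, 212.1]
tool_rot: [-179.8, 0.3, 85.6]
contact_force: [-0.0, -0.0, -1.0]
width: 13.0
```

Call:
drive_tool([
  {"tx": 0,"ty": 0,"tz": 0.3,"wx": 0,"wy": 0,"wz": 0,"gripper": 8},
  {"tx": 0,"ty": 0,"tz": 0.3,"wx": 0,"wy": 0,"wz": 0,"gripper": 8},
  {"tx": 0,"ty": 0,"tz": 0,"wx": 0,"wy": 0,"wz": 0,"gripper": 8},
  {"tx": 0,"ty": 0,"tz": 0,"wx": 0,"wy": 0,"wz": 0,"gripper": 8},
])

```text
time: 51.85
tool_pos: [594.1, 8.8, 182.5]
tool_rot: [-179.8, 0.4, 85.4]
contact_force: [-0.4, 0.8, -1.0]
width: 12.9
```

```bash
python3 - <<'E'
from h import *
st(); print(delta([592.7,12.8,158]))
E
```

```text
{'time': 51.8, 'tool_pos': [594.1, 8.8, 182.5], 'tool_rot': [-179.8, 0.4, 85.4], 'contact_force': [-0.4, 0.8, -1.0], 'width': 12.9, 'joint_pos': [-10.6, 14.3, 91.1, -0.4, 74.7, -5.9]}
[ 0.08057795 -0.03354236  0.4890325 ]
```

Call:
drive_tool([
  {"tx": 0.08,"ty": -0.03,"tz": 0.2,"wx": 0,"wy": 0,"wz": 0,"gripper": 8},
  {"tx": 0,"ty": 0,"tz": 0.2,"wx": 0,"wy": 0,"wz": 0,"gripper": 8},
  {"tx": 0,"ty": 0,"tz": 0.1,"wx": 0,"wy": 0,"wz": 0,"gripper": 8},
  {"tx": 0,"ty": 0,"tz": 0,"wx": 0,"wy": 0,"wz": 0,"gripper": 8},
  {"tx": 0,"ty": 0,"tz": 0,"wx": 0,"wy": 0,"wz": 0,"gripper": 8},
])

```text
time: 52.35
tool_pos: [593.5, 13.6, 158.9]
tool_rot: [-180.0, 0.4, 85.5]
contact_force: [0.6, 0.2, -1.8]
width: 12.9
```

Call:
drive_tool([
  {"tx": 0,"ty": 0,"tz": 0.04,"wx": 0,"wy": 0,"wz": 0,"gripper": 8},
  {"tx": 0,"ty": 0,"tz": 0.04,"wx": 0,"wy": 0,"wz": 0,"gripper": 8},
  {"tx": 0,"ty": 0,"tz": 0.04,"wx": 0,"wy": 0,"wz": 0,"gripper": 8},
  {"tx": 0,"ty": 0,"tz": 0.04,"wx": 0,"wy": 0,"wz": 0,"gripper": 8},
  {"tx": 0,"ty": 0,"tz": 0,"wx": 0,"wy": 0,"wz": 0,"gripper": 8},
])

```text
time: 52.85
tool_pos: [593.2, 13.7, 150.4]
tool_rot: [-179.9, 0.4, 85.5]
contact_force: [0.4, -0.5, -1.4]
width: 12.9
```

Call:
drive_tool([
  {"tx": 0,"ty": 0,"tz": 0.03,"wx": 0,"wy": 0,"wz": 0,"gripper": 8},
  {"tx": 0,"ty": 0,"tz": 0.03,"wx": 0,"wy": 0,"wz": 0,"gripper": 8},
  {"tx": 0,"ty": 0,"tz": 0.03,"wx": 0,"wy": 0,"wz": 0,"gripper": 8},
  {"tx": 0,"ty": 0,"tz": 0,"wx": 0,"wy": 0,"wz": 0,"gripper": 8},
])

```text
time: 53.25
tool_pos: [593.3, 13.6, 146.1]
tool_rot: [-180.0, 0.4, 85.5]
contact_force: [0.5, 0.4, -0.7]
width: 13.1
```

Call:
drive_tool([
  {"tx": 0,"ty": 0,"tz": 0.03,"wx": 0,"wy": 0,"wz": 0,"gripper": 8},
  {"tx": 0,"ty": 0,"tz": 0.03,"wx": 0,"wy": 0,"wz": 0,"gripper": 8},
  {"tx": 0,"ty": 0,"tz": 0,"wx": 0,"wy": 0,"wz": 0,"gripper": 8},
])

```text
time: 53.55
tool_pos: [593.3, 13.6, 143.1]
tool_rot: [-180.0, 0.4, 85.5]
contact_force: [0.1, 1.5, -1.1]
width: 13.2
```

Plug entering freely. Continue.

Call:
drive_tool([
  {"tx": 0,"ty": 0,"tz": 0.03,"wx": 0,"wy": 0,"wz": 0,"gripper": 8},
  {"tx": 0,"ty": 0,"tz": 0.03,"wx": 0,"wy": 0,"wz": 0,"gripper": 8},
  {"tx": 0,"ty": 0,"tz": 0.02,"wx": 0,"wy": 0,"wz": 0,"gripper": 8},
  {"tx": 0,"ty": 0,"tz": 0,"wx": 0,"wy": 0,"wz": 0,"gripper": 8},
])

```text
time: 53.95
tool_pos: [593.3, 13.5, 139.1]
tool_rot: [-180.0, 0.4, 85.5]
contact_force: [-1.2, 0.3, -1.4]
width: 12.7
```

Call:
drive_tool([
  {"tx": 0,"ty": 0,"tz": 0.02,"wx": 0,"wy": 0,"wz": 0,"gripper": 8},
  {"tx": 0,"ty": 0,"tz": 0,"wx": 0,"wy": 0,"wz": 0,"gripper": 8},
])

```text
time: 54.15
tool_pos: [593.7, 13.5, 138.6]
tool_rot: [180.0, 0.4, 85.5]
contact_force: [-0.5, -0.5, -0.7]
width: 12.7
```

Call:
drive_tool([
  {"tx": 0,"ty": 0,"tz": 0.02,"wx": 0,"wy": 0,"wz": 0,"gripper": 8},
  {"tx": 0,"ty": 0,"tz": 0.02,"wx": 0,"wy": 0,"wz": 0,"gripper": 8},
  {"tx": 0,"ty": 0,"tz": 0,"wx": 0,"wy": 0,"wz": 0,"gripper": 8},
])

```text
time: 54.45
tool_pos: [593.7, 13.5, 138.6]
tool_rot: [180.0, 0.4, 85.5]
contact_force: [-6.6, 1.3, 10.5]
width: 13.0
```

The lid stopped at the predicted seated height, 138.6 mm, with 10 N. I'll release it and check.

Call:
drive_tool([
  {"tx": 0,"ty": 0,"tz": -0.02,"wx": 0,"wy": 0,"wz": 0,"gripper": 8},
  {"tx": 0,"ty": 0,"tz": 0,"wx": 0,"wy": 0,"wz": 0,"gripper": 40},
  {"tx": 0,"ty": 0,"tz": 0,"wx": 0,"wy": 0,"wz": 0,"gripper": 40},
  {"tx": 0,"ty": 0,"tz": 0,"wx": 0,"wy": 0,"wz": 0,"gripper": 40},
  {"tx": 0,"ty": 0,"tz": 0,"wx": 0,"wy": 0,"wz": 0,"gripper": 40},
  {"tx": 0,"ty": 0,"tz": -0.2,"wx": 0,"wy": 0,"wz": 0,"gripper": 40},
  {"tx": 0,"ty": 0,"tz": -0.6,"wx": 0,"wy": 0,"wz": 0,"gripper": 40},
  {"tx": 0,"ty": 0,"tz": -0.8,"wx": 0,"wy": 0,"wz": 0,"gripper": 40},
  {"tx": 0,"ty": 0,"tz": -0.8,"wx": 0,"wy": 0,"wz": 0,"gripper": 40},
  {"tx": -0.7,"ty": -0.3,"tz": -0.5,"wx": 0,"wy": 0,"wz": 0,"gripper": 40},
  {"tx": -0.7,"ty": -0.3,"tz": -0.3,"wx": 0,"wy": 0,"wz": 0,"gripper": 40},
  {"tx": -0.7,"ty": -0.3,"tz": 0,"wx": 0,"wy": 0,"wz": 0,"gripper": 40},
])

```text
time: 55.65
tool_pos: [541.2, -87.9, 302.4]
tool_rot: [179.6, 0.5, 85.5]
contact_force: [1.0, -0.6, -0.9]
width: 39.7
```

Call:
drive_tool([
  {"tx": 0,"ty": 0,"tz": 0,"wx": 0,"wy": 0,"wz": 0,"gripper": 40},
  {"tx": 0,"ty": 0,"tz": 0,"wx": 0,"wy": 0,"wz": 0,"gripper": 40},
  {"tx": 0,"ty": 0,"tz": 0,"wx": 0,"wy": 0,"wz": 0,"gripper": 40},
])

```text
time: 55.95
tool_pos: [540.6, -85.8, 298.1]
tool_rot: [-180.0, 0.3, 85.5]
contact_force: [-0.4, 0.3, -0.7]
width: 39.9
```

```bash
python3 - <<'E'
from h import *
st()
im,c=cam("wrist"); np.savez("w14.npz",*c); s,_=cam("scene")
cv2.imwrite("pics/w14.png",np.vstack([im[:330],cv2.resize(s[140:290,200:510],(640,270))[:270]]))
E
```

```text
{'time': 56.0, 'tool_pos': [540.6, -85.8, 298.1], 'tool_rot': [-180.0, 0.3, 85.5], 'contact_force': [-0.4, 0.3, -0.7], 'width': 39.9, 'joint_pos': [-21.5, 2.8, 90.7, -0.3, 86.4, -16.9]}
```

View pics/w14.png

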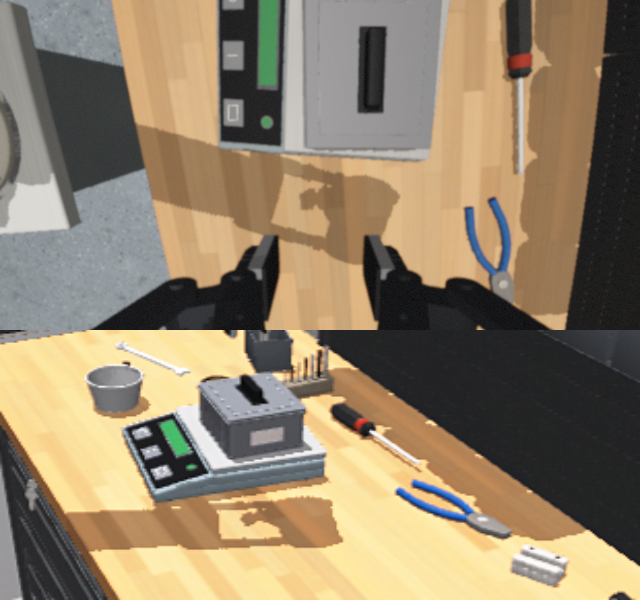

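The lid is flush on the tub, the cup is upright, the screwdriver hasn't moved and no bolts are left on the bench. I'll hand the job in.

```bash
python3 -c "
from station import bot
print(bot.finish_job())"
```

```text
the job is handed in; nothing more can be done
None
```

I handed the job in at about 56 s of robot time. `finish_job` gave no verdict.

- **Tare and record:** I pressed each key slowly along the panel normal to about 6–7 N. The power key was never touched.
- **Nuts:** I tipped the cup over the tub to about 114°. Its weight on the wrist fell from about 3 N to 1.8 N, which matches an empty cup, and I put it back upright on the bench.
- **Bolts:** All three bolts found on the bench went into the tub. A bolt-like shape by the block at the far right lies about 1 m from the base, out of reach. I took it for clutter and left it.
- **Lid:** It had been knocked about 5 cm after I first measured it, so I measured it again before gripping. It entered the tub freely and stopped on the rim at the predicted height (tool at 138.6 mm) with about 10 N.

**Last checks:** In the final pictures the lid is flush and square on the tub, the cup is upright, the screwdriver has not moved, no bolt is left within reach, and the robot is clear.

**Not fully confirmed:**
- Only some of the five nuts are clear in the picture of the loaded tub; the rest are under bolts. I rely on the cup's weight and the cup looking empty for those.
- The first cup position was about 8 mm off because that picture was taken in motion. I corrected it up close before gripping the cup.

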